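# Open the sight port and start its lamp

### The job

Unscrew the blue cap from the sight port of the viewing chamber (turn it anticlockwise, taking fresh grips), lift it clear without forcing it and set it down gently in the red tray, open side down. Then pull the orange knob of the lamp unit all the way out, keep it out for a moment and let it spring back fully home. Do not knock the bottle, tube rack, jar or beaker out of place.

Things in the scene. Friction and masses are not known exactly. Their poses are not given: they have to be found in the camera images.
- chamber: Viewing chamber, fixed: white box 150 x 150 mm, 90 mm high, with a turquoise top plate. Origin at the centre of its underside; x and y along its sides, z up. The threaded sight port stands on its top, 20 mm from the middle towards -x.
- port (a point): Centre of the upper rim of the port's round aluminium neck, 26 mm above the chamber's top, 116 mm above the bench; z up along the screw axis. The neck is 32 mm across, 41 mm over its three-start thread. Anticlockwise turning (seen from above) raises the cap 3.3 mm per rad; it leaves the thread after about 2.4 rad, 8 mm up; turning further does no harm.
- cap: Blue ribbed screw cap, loose, about 60 g, 54 mm across, 33 mm tall, hollow below. Origin at the centre of its lower edge, z up through its top. Screwed home at the start: lower edge 2 mm above the chamber's top plate, 24 mm below the port rim. Off the thread, it must rise on until its lower edge is above the neck. Turns easily, stays where left, about 1 mm of play.
- tray: Red shallow square tray, fixed, 130 x 130 mm outside, 20 mm high, walls and floor 4 mm thick. Origin at the centre of its underside; x and y along its sides. Empty at the start.
- lamp: Lamp unit, fixed: turquoise box 130 (x) x 150 (y) mm, 117 mm high at the rear (+x), with a white panel sloping down towards its own -x. The panel is 35 degrees from level. It carries the orange pull knob on the +y half and, 70 mm beside it, a grey dial 26 mm across and 12 mm tall that does nothing. Origin at the centre of its underside.
- knob_grip (a point): Middle of the orange pull knob's head, on its axis, 25 mm out from the panel; it moves with the knob. Its z axis points straight out of the panel (35 degrees from vertical, leaning to the lamp unit's -x), the way to pull; its y axis runs level across the panel. The head is 24 to 25 mm across and spans 14 to 37 mm from the panel, on a 12 mm stem.
- knob (a joint): How far the orange knob is pulled out, m: 0 at home, 0.014 at the end stop. A spring draws it back: about 3 N at home, 7.5 N fully out.
- bottle: Amber bottle with a blue cap, loose, 62 mm across, 155 mm tall, in front of the chamber. Origin at the centre of its underside. A bystander.
- rack: Red tube rack, loose, 50 x 85 mm, 68 mm high with its tubes, in front of the lamp unit. Origin at the centre of its underside. A bystander.
- jar: White jar with a red lid, loose, 56 mm across, 85 mm tall, beyond the tray. Origin at the centre of its underside. A bystander.
- beaker: Clear beaker, loose, 60 mm across the rim, 85 mm tall, on the robot's side of the tray. Origin at the centre of its underside. A bystander.

How it is judged:
On the way, in this order (a step that is already met when the one before it is completed fails the run):
1. the cap is unscrewed and lifted clear of the port (z of cap in the frame of port above 0.006 m), for 0.1 s.
2. the cap rests in the red tray, open side down, let go (x of cap in the frame of tray between -0.037 and 0.037 m and y of cap in the frame of tray between -0.037 and 0.037 m and z of cap in the frame of tray between 0 and 0.009 m and angle between cap's own z axis and vertical below 0.15 rad and linear speed of cap below 0.02 m/s and contact force between the fingers and cap below 0.1 N), for 0.2 s.
3. the knob is pulled out at least 11 of its 14 mm and kept there 0.2 s (value of joint knob above 0.011 m), for 0.2 s.
At the end, for the whole second after the job is handed in: The cap lies still in the red tray, open side down (axis within 0.15 rad of vertical), its lower edge on the tray's floor and its centre within 37 mm of the tray's middle along each side, let go; the knob has sprung back to within 2 mm of home and is still (all of step 2 and value of joint knob below 0.002 m and velocity of joint knob below 0.01 m/s); the robot touches nothing.
It fails at once if the cap is dropped (falls free of the fingers faster than 0.6 m/s) (linear speed of cap above 0.6 m/s and contact force between the fingers and cap below 0.05 N).
It fails at once if the cap is forced on its thread (more than 80 N between cap and chamber) (contact force between cap and chamber above 80 N).
It fails at once if the bottle, rack, jar or beaker is shifted more than 25 mm or tipped more than 0.3 rad (distance of any of bottle, rack, jar, beaker from where it was at the start of the episode above 0.025 m or angle between any of bottle, rack, jar, beaker's own z axis and vertical above 0.3 rad).
It also fails if it takes over 72 s, if anything falls off the work surface, if the arm or the gripper's body presses on something with over 40 N, if the wrist force passes 120 N, or if a joint passes its speed limit or range.

### The arm

A 7-joint arm with a two-finger parallel gripper is mounted at the origin on the work surface. World frame = base frame: x ahead of the robot, y to its left, z up, the work surface at z = 0. Lengths are in m, angles in rad, forces in N, time in s.
With the tool pointing down it reaches from about 0.35 to 0.9 m from the base axis. Payload 19.9 kg.
Tool frame: the origin (TCP) lies midway between the tips of the shut fingers; the grasp point (between the pads) lies 19 mm behind it; x points along the fingers, z is the direction in which the jaws open and shut, and the axes are right-handed (so a half turn about x gives the same grasp; the last joint's range is limited). The gripper opens to 94 mm and grips with 3 to 60 N. Pads are 16 mm wide; open, the fingers measure 119 mm over their backs; the gripper's body (75 mm by 177 mm) begins 78 mm behind the grasp point.
Start: joints at [-1.379, 0.417, -0.01, 1.614, 0.005, 1.111, -0.053], TCP at [0.144, 0.608, 0.171] pointing down, gripper open.
Joint ranges: [-2.81, 2.81], [-0.39, 2.02], [-1.27, 1.25], [0.06, 2.57], [-1.19, 4.33], [0.19, 2], [-2.82, 2.82]. Speed limits (rad/s): [1.89, 1.89, 2.39, 2.39, 3.01, 3.01, 3.01].

### API

Orientations are given as a rotation vector (axis times angle).
In Python, from bench import sensors, cams, ticket, spotter gives the robot as it stands.
- The arm moves only by the shell command python3 -m jog 'ROWS' [OPENING] [FORCE]. ROWS is JSON, a list of rows, each a list of 2 entries, a list of its own where there are three numbers: the shift along the tool's x, y, z in cm, then the turn, a rotation vector about the tool's x, y, z in degrees. In form: [[[tx, ty, tz], [wx, wy, wz]], ...]. A call has 1 to 8 rows; each row shifts and turns the commanded pose from where the row before left it, along the tool's axes as they then stand; what a row does not reach is not made up. A row lasts 1/8 s, in which the tool goes at most 62.5 mm and 10.7 degrees, less where a joint would pass 70% of its speed; a pose out of reach is approached as far as the arm can. A call with a gripper value outside its range is refused whole. OPENING is the closure, from 0 (fully open) to 1 (shut), set as the call begins (- or left out, the last holds). The fingers move at their own pace and stop on an object; FORCE is the grip in N (left out, the last holds). Time passes only in rows, so rows that do not move let the fingers close. It gives the time, the measured TCP pose, the force and the opening at its end, in the units of the state.
- sensors.observe(): the state, without advancing time (a new reading comes with each control period).
- cams.get_image(name): name is "scene" or "top" or "wrist"; returns a dict with "color" (384x512x3 uint8, red, green, blue), "fx", "fy", "cx", "cy" (pixels), "eye" and "orientation" of the camera in the world. Camera axes: x right, y down, z forward; pixel columns grow to the right and rows downward; lengths in m; the calibration is good to about 2 mm. A picture is of the moment at which its call begins. There is no depth.
- ticket.close_job(): hands the job in, once; it reports no verdict.
Trained networks look in the newest picture that a camera, given by its name, has taken for a name from the list of things; names that differ only in an ending like _2 or _b are one class to them, and where a whole thing is asked for, a point or a joint stands for the part that bears it (a point fixed in the world has none). Each returns a list of dicts, best first, with "conf" (0 to 1); they miss things now and then, are a little off and sometimes report something else, mostly with a low value. They report only what shows in the picture. A call takes as long as a camera call.
- spotter.spot_in(camera, query): "extent" ([left, top, right, bottom] in pixels, round what is visible of it).
- spotter.tip_of(camera, query): "uv" ([column, row] in pixels: a listed point, or the origin of a listed thing).
The state is a dict: "time_s": time; "joint_pos": joint angles; "joint_vel": joint speeds; "joint_torque": joint torques, N m; "position": TCP position; "ee_rot": TCP orientation; "wrist_force": force on the tool from outside, world axes, zero at the start; "ft_torque": the same for the moment, N m; "opening": opening from 0.0 (shut) to 1.0 (fully open).
Only numpy, scipy, OpenCV 4.12 (cv2) and the standard library are available. Lean on these libraries where they do the work, as an engineer would, in place of code of your own. Each camera call takes 0.05 s, during which the arm holds its last target.

## Working session

There is one attempt and no reset: what is moved stays moved. The work goes in short steps, Python scripts to look and compute and a shell command to move; the robot and the scene stay as the last step left them, time stands still between calls to the robot, and variables do not carry over. Pictures are saved under pics/ and viewed, and the job is handed in when it is done.

```bash
ls; mkdir -p pics; python3 - <<'E'
from bench import sensors,cams,spotter
import cv2,numpy as np
o=sensors.observe();print({k:np.round(v,3).tolist() for k,v in o.items()})
for n in ["scene","top","wrist"]:
    im=cams.get_image(n);cv2.imwrite(f"pics/{n}0.png",im["color"][:,:,::-1])
    print(n,{k:np.round(v,4).tolist() for k,v in im.items() if k!="color"})
    for q in ["chamber","port","cap","tray","lamp","knob_grip","bottle","rack","jar","beaker"]:
        try:
            t=spotter.tip_of(n,q)[:2]; print(q,[(np.round(a["uv"],1).tolist(),round(a["conf"],2)) for a in t])
        except Exception as e: print(q,e)
a=[cv2.imread(f"pics/{n}0.png") for n in ["scene","top"]]
E
```

```text
pics
{'time_s': 0.0, 'joint_pos': [-1.38, 0.418, -0.01, 1.614, 0.005, 1.111, -0.053], 'joint_vel': [-0.001, 0.001, -0.0, 0.003, -0.0, 0.001, -0.001], 'joint_torque': [-0.0, -85.125, 0.639, -42.599, -0.049, 0.019, 0.0], 'position': [0.144, 0.608, 0.17], 'ee_rot': [-1.037, 1.311, 1.035], 'wrist_force': [0.004, 0.556, -0.056], 'ft_torque': [0.004, -0.003, -0.01], 'opening': 1.0}
scene {'fx': 389.6362, 'fy': 389.6362, 'cx': 249.5939, 'cy': 191.3615, 'eye': [1.0684, 0.5559, 0.6875], 'orientation': [-0.9894, -2.3894, 1.1537]}
chamber [([342.2, 261.2], 0.77)]
port [([353.4, 220.8], 0.76)]
cap [([350.3, 229.9], 0.71), ([207.2, 254.5], 0.32)]
tray [([352.8, 219.9], 0.58), ([240.6, 225.2], 0.56)]
lamp [([192.2, 174.1], 0.8)]
knob_grip [([202.1, 146.5], 0.53)]
bottle [([366.5, 234.0], 0.64)]
rack [([229.9, 161.1], 0.67)]
jar [([207.5, 254.4], 0.84), ([196.1, 174.0], 0.7)]
beaker [([268.2, 198.0], 0.62)]
top {'fx': 363.1141, 'fy': 363.1141, 'cx': 256.458, 'cy': 192.3821, 'eye': [0.4076, 0.0125, 0.8762], 'orientation': [-2.1339, 2.1602, -0.1982]}
chamber [([143.1, 206.3], 0.83)]
port [([125.6, 211.9], 0.86)]
cap [([129.8, 209.9], 0.65)]
tray [([244.7, 176.3], 0.7), ([348.6, 199.6], 0.62)]
lamp [([352.6, 194.7], 0.79)]
knob_grip [([350.7, 197.5], 0.67), ([131.1, 212.3], 0.44)]
bottle [([143.4, 260.7], 0.93), ([128.8, 212.8], 0.6)]
rack [([342.2, 241.0], 0.65)]
jar [([234.5, 131.5], 0.9)]
beaker [([251.1, 221.0], 0.96)]
wrist {'fx': 286.6867, 'fy': 286.6867, 'cx': 253.1894, 'cy': 187.8328, 'eye': [0.08, 0.6218, 0.3846], 'orientation': [2.3157, 1.8306, 0.2141]}
chamber []
port []
cap []
tray []
lamp []
knob_grip []
bottle []
rack []
jar []
beaker []
```

View pics/scene0.png

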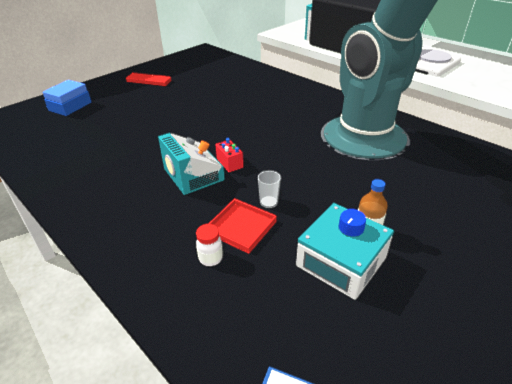

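View pics/top0.png

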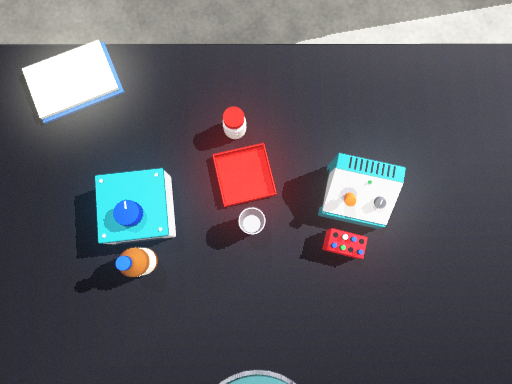

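```bash
cat > h.py <<'E'
import numpy as np,cv2
from scipy.spatial.transform import Rotation as R
C={"scene":(389.6362,249.5939,191.3615,[1.0684,.5559,.6875],[-.9894,-2.3894,1.1537]),
"top":(363.1141,256.458,192.3821,[.4076,.0125,.8762],[-2.1339,2.1602,-.1982])}
def ray(c,uv):
    f,cx,cy,e,o=C[c]; d=R.from_rotvec(o).apply([(uv[0]-cx)/f,(uv[1]-cy)/f,1]); return np.array(e),d
def at(c,uv,z):
    e,d=ray(c,uv); return e+d*(z-e[2])/d[2]
def proj(c,p):
    f,cx,cy,e,o=C[c]; q=R.from_rotvec(o).inv().apply(np.array(p)-e); q=np.atleast_2d(q); return q[:,:2]/q[:,2:]*f+[cx,cy]
E
python3 - <<'E'
from h import *
L={"chamber":(0,(342.2,261.2),(143.1,206.3)),"port":(.116,(353.4,220.8),(125.6,211.9)),"cap":(.092,(350.3,229.9),(129.8,209.9)),"tray":(0,(240.6,225.2),(244.7,176.3)),"lamp":(0,(192.2,174.1),(352.6,194.7)),"rack":(0,(229.9,161.1),(342.2,241)),"bottle":(0,(366.5,234),(143.4,260.7)),"jar":(0,(207.5,254.4),(234.5,131.5)),"beaker":(0,(268.2,198),(251.1,221)),"knob":(.1,(202.1,146.5),(350.7,197.5))}
for k,(z,a,b) in L.items(): print(k,at("scene",a,z).round(3),at("top",b,z).round(3))
s=cv2.imread("pics/top0.png")
cv2.imwrite("pics/tz1.png",cv2.resize(s[140:280,60:240],None,fx=4,fy=4,interpolation=2))
cv2.imwrite("pics/tz2.png",cv2.resize(s[120:280,220:420],None,fx=3.7,fy=3.7,interpolation=2))
s=cv2.imread("pics/scene0.png")
cv2.imwrite("pics/sz2.png",cv2.resize(s[80:230,140:300],None,fx=4,fy=4,interpolation=2))
E
```

```text
chamber [0.513 0.271 0.   ] [0.519 0.266 0.   ]
port [0.498 0.271 0.116] [0.493 0.268 0.116]
cap [0.503 0.271 0.092] [0.5   0.268 0.092]
tray [0.594 0.019 0.   ] [0.591 0.02  0.   ]
lamp [ 0.545 -0.244  0.   ] [ 0.542 -0.244  0.   ]
rack [ 0.421 -0.213  0.   ] [ 0.43  -0.213  0.   ]
bottle [0.4   0.263 0.   ] [0.39  0.261 0.   ]
jar [0.716 0.035 0.   ] [0.706 0.045 0.   ]
beaker [ 0.468 -0.004  0.   ] [0.481 0.006 0.   ]
knob [ 0.521 -0.211  0.1  ] [ 0.521 -0.21   0.1  ]
```

View pics/tz1.png

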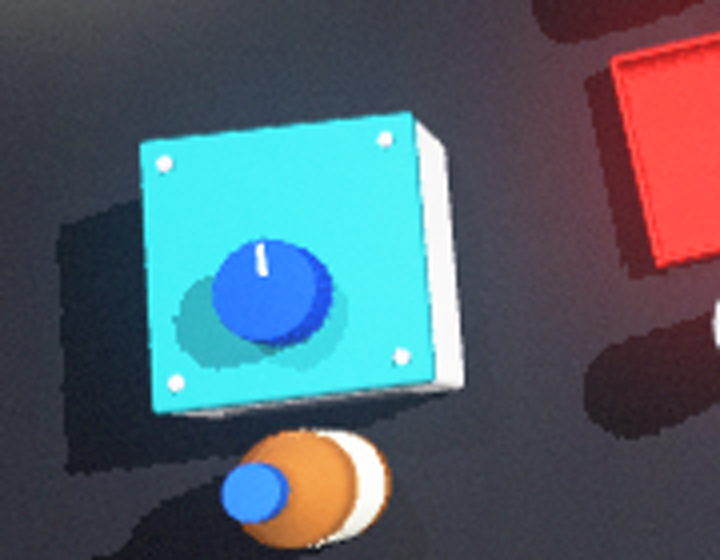

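View pics/tz2.png

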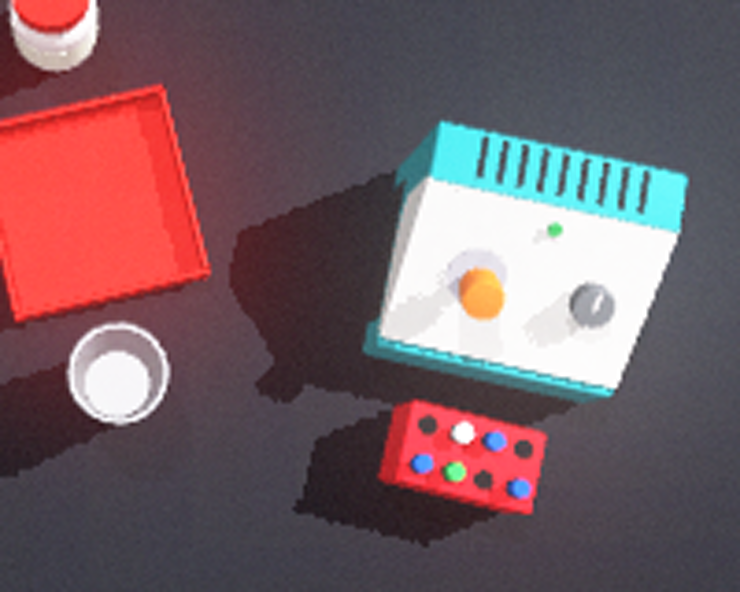

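```bash
python3 - <<'E'
from h import *
for c in ["top","scene"]:
    s=cv2.imread(f"pics/{c}0.png").astype(int); b,g,r=s[...,0],s[...,1],s[...,2]
    for nm,m in [("blue",(b>100)&(r<90)&(g<110)&(b>g*1.7)),("orange",(r>180)&(g>70)&(g<150)&(b<80)),("turq",(b>140)&(g>140)&(r<100)),("red",(r>140)&(g<70)&(b<70))]:
        n,l,st,ce=cv2.connectedComponentsWithStats(m.astype(np.uint8))
        for i in range(1,n):
            if st[i,4]>25: print(c,nm,st[i].tolist(),ce[i].round(1), cv2.minAreaRect(np.argwhere(l==i)[:,::-1].astype(np.float32)) if nm in("turq","red") and st[i,4]>800 else "")
E
```

```text
top blue [124, 202, 19, 25, 112] [136.8 216.6] 
top orange [223, 107, 22, 20, 320] [233.2 116.4] 
top orange [216, 151, 61, 55, 1956] [241.6 177.2] 
top orange [123, 248, 26, 28, 229] [136.6 263.9] 
top turq [336, 153, 39, 22, 435] [352.9 162.7] 
top turq [95, 168, 74, 75, 4068] [131.5 204.1] ((130.47030639648438, 205.20297241210938), (68.55805969238281, 71.94119262695312), 84.2894058227539)
top turq [322, 211, 64, 16, 140] [351.8 218.7] 
top turq [116, 256, 14, 14, 154] [122.4 262.7] 
top red [224, 121, 19, 8, 37] [233.  125.7] 
top red [212, 143, 65, 64, 761] [251.3 166.6] 
top red [217, 172, 6, 21, 42] [219.7 182.7] 
top red [322, 228, 37, 31, 210] [334.4 245.3] 
scene blue [44, 91, 47, 25, 564] [ 68.9 103.9] 
scene blue [371, 179, 15, 13, 87] [377.4 186.4] 
scene blue [339, 208, 27, 28, 569] [352.1 222.3] 
scene orange [200, 141, 9, 13, 54] [203.8 147.1] 
scene orange [359, 193, 19, 18, 230] [368.6 202.7] 
scene turq [305, 4, 7, 35, 60] [307.   18.4] 
scene turq [325, 119, 66, 37, 642] [350.6 142.5] 
scene turq [158, 133, 32, 61, 651] [172.7 156.5] 
scene turq [298, 203, 95, 71, 2919] [343.9 240. ] ((344.64398193359375, 235.6702423095703), (80.19794464111328, 55.277523040771484), 27.979475021362305)
scene red [126, 73, 45, 13, 382] [148.2  78.7] 
scene red [215, 142, 28, 30, 415] [229.6 159.3] 
scene red [196, 198, 80, 56, 2183] [237.3 225.7] ((234.95838928222656, 226.82388305664062), (69.71051788330078, 53.05067443847656), 22.2490234375)
```

```bash
cat >>h.py <<'E'
def tri(p):
    A=np.zeros((3,3));b=np.zeros(3)
    for c,uv in p:
        e,d=ray(c,uv);d=d/np.linalg.norm(d);M=np.eye(3)-np.outer(d,d);A+=M;b+=M@e
    x=np.linalg.solve(A,b);return x
E
python3 - <<'E'
from h import *
ch=[at("top",p,.09)[:2] for p in [(95,175.75),(162.75,168),(168.5,235.5),(98.75,243)]]
print("chamber",np.mean(ch,0),[ (np.degrees(np.arctan2(*(ch[i]-ch[j])[::-1])).round(1),np.linalg.norm(ch[i]-ch[j]).round(3)) for i,j in [(0,1),(3,2),(0,3),(1,2)]])
print("capT",at("top",(126.2,212.5),.125))
tr=[at("top",p,.02)[:2] for p in [(264.05,143.2),(276.8,193.5),(224.05,207)]]
print("tray",(tr[0]+tr[2])/2,[ (np.degrees(np.arctan2(*(tr[i]-tr[j])[::-1])).round(1),np.linalg.norm(tr[i]-tr[j]).round(3)) for i,j in [(0,1),(1,2)]])
f=lambda p:(p[0]/3.7+220,p[1]/3.7+120)
a,b=at("top",f((440,122)),.117),at("top",f((688,177)),.117);d=a-b
print("lamp rear",a,b,np.linalg.norm(d),np.degrees(np.arctan2(-d[0],d[1])))
k=tri([("top",(350.7,197.5)),("scene",(202.1,146.5))]);print("knob",k)
k=tri([("top",f((480,297))),("scene",(203.8,147.1))]);print("knob blob",k)
E
```

```text
chamber [0.51100006 0.26548503] [(np.float64(96.2), np.float64(0.148)), (np.float64(95.4), np.float64(0.148)), (np.float64(6.3), np.float64(0.147)), (np.float64(6.3), np.float64(0.149))]
capT [0.4910258  0.26411202 0.125     ]
tray [0.59105495 0.02091655] [(np.float64(12.8), np.float64(0.128)), (np.float64(-76.1), np.float64(0.13))]
lamp rear [ 0.61623326 -0.18534652  0.117     ] [ 0.58191207 -0.32933198  0.117     ] 0.1480194442385461 -13.407158760405968
knob [ 0.52096059 -0.21045712  0.10049024]
knob blob [ 0.51571256 -0.20941945  0.0964464 ]
```

View pics/sz2.png

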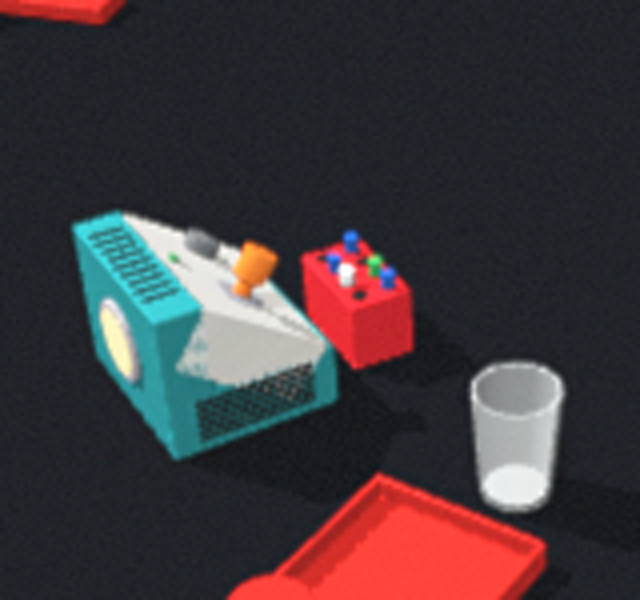

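```bash
cat >>h.py <<'E'
from bench import sensors
def st():
    o=sensors.observe(); return o,np.array(o["position"]),R.from_rotvec(o["ee_rot"])
def to(target,xdir=None,zdir=None):
    """cm shift in tool axes, then rotvec deg in tool axes"""
    o,p,r=st(); print("t",o["time_s"],"p",p.round(4),"q",np.round(o["joint_pos"],2),"F",np.round(o["wrist_force"],1),"T",np.round(o["ft_torque"],2),"open",round(o["opening"],3))
    print("shift cm",(r.inv().apply(np.array(target)-p)*100).round(2))
    if xdir is not None:
        x=np.array(xdir)/np.linalg.norm(xdir); z=np.array(zdir,float); z-=x*(x@z); z/=np.linalg.norm(z); y=np.cross(z,x)
        for s in (1,-1):
            T=R.from_matrix(np.c_[x,s*y,s*z]); print("turn",s,np.degrees((r.inv()*T).as_rotvec()).round(1))
E
python3 - <<'E'
from h import *
o,p,r=st();print(r.as_matrix().round(3))
to([.491,.264,.20],[0,0,-1],[0,1,0])
E
```

```text
[[ 0.    -0.973  0.231]
 [-0.     0.231  0.973]
 [-1.    -0.    -0.   ]]
t 1.65 p [0.1442 0.6081 0.1708] q [-1.38  0.42 -0.01  1.61  0.    1.11 -0.05] F [0.3 0.8 0.9] T [-0.04  0.04  0.  ] open 0.999
shift cm [ -2.91 -41.68 -25.48]
turn 1 [-13.3  -0.    0. ]
turn -1 [166.7   0.    0. ]
```

```bash
python3 -m jog '[[[-1.5,-2,-1.2],[0,0,0]],[[-1.5,-4,-2.5],[0,0,0]],[[0,-4,-2.5],[0,0,0]],[[0,-4,-2.5],[0,0,0]],[[0,-4,-2.5],[0,0,0]],[[0,-4,-2.5],[0,0,0]],[[0,-4,-2.5],[0,0,0]],[[0,-4,-2.5],[0,0,0]]]' 0
python3 -m jog '[[[0,-4,-2.3],[0,0,0]],[[0,-4,-2.3],[0,0,0]],[[0,-2,-1.5],[0,0,0]],[[0,-1,-0.5],[10,0,0]],[[0,0,0],[10,0,0]],[[0,0,0],[10,0,0]],[[0,0,0],[10,0,0]],[[0,0,0],[10,0,0]]]'
python3 -m jog '[[[0,0,0],[10,0,0]],[[0,0,0],[10,0,0]],[[0,0,0],[10,0,0]],[[0,0,0],[10,0,0]],[[0,0,0],[10,0,0]],[[0,0,0],[10,0,0]],[[0,0,0],[10,0,0]],[[0,0,0],[10,0,0]]]'
python3 - <<'E'
from h import *
a=np.radians(-65)
to([.491,.264,.20],[0,0,-1],[np.cos(a),np.sin(a),0])
E
```

```text
time_s: 2.65
position: [0.3944, 0.3549, 0.2018]
ee_rot: [-1.035, 1.31, 1.035]
wrist_force: [0.2, 1.1, 0.4]
opening: 1.004
time_s: 3.65
position: [0.485, 0.2663, 0.2017]
ee_rot: [-0.359, 1.54, 0.36]
wrist_force: [-0.7, 0.0, 0.8]
opening: 1.001
time_s: 4.65
position: [0.485, 0.2664, 0.2016]
ee_rot: [0.732, 1.444, -0.731]
wrist_force: [-0.1, 0.8, -0.4]
opening: 0.999
t 4.65 p [0.485  0.2664 0.2016] q [-1.05  0.29  0.6   1.78 -0.18  1.13 -1.33] F [-0.1  0.8 -0.4] T [-0.1   0.13 -0.03] open 0.999
shift cm [0.16 0.34 0.55]
turn 1 [11.3 -0.  -0. ]
turn -1 [-1.687e+02  1.000e-01 -1.000e-01]
```

```bash
python3 -m jog '[[[0,0.3,0.5],[10,0,0]],[[0,0,0],[0,0,0]]]' 0.25
python3 - <<'E'
from h import *
from bench import cams,spotter
for n in["wrist","scene"]:
    im=cams.get_image(n);cv2.imwrite(f"pics/{n}1.png",im["color"][:,:,::-1])
    if n=="wrist": print({k:np.round(v,4).tolist() for k,v in im.items() if k!="color"}); I=im
    for q in ["cap","port","bottle"]: print(n,q,[(np.round(a["uv"],1).tolist(),round(a["conf"],2)) for a in spotter.tip_of(n,q)])
C["wrist"]=(I["fx"],I["cx"],I["cy"],I["eye"],I["orientation"])
o,p,r=st();print(p, proj("wrist",[p,p+[0,0,-.1],[.491,.264,.125]]))
E
```

```text
time_s: 4.9
position: [0.4905, 0.2643, 0.2015]
ee_rot: [0.861, 1.394, -0.86]
wrist_force: [0.1, -0.2, -0.2]
opening: 0.823
{'fx': 286.6867, 'fy': 286.6867, 'cx': 253.1894, 'cy': 187.8328, 'eye': [0.5497, 0.2922, 0.4152], 'orientation': [2.5022, -1.5442, -0.1787]}
wrist cap [([252.8, 177.2], 0.75)]
wrist port []
wrist bottle [([226.4, 227.8], 0.77)]
scene cap [([352.3, 228.5], 0.96)]
scene port [([353.7, 219.0], 0.89)]
scene bottle [([368.6, 232.5], 0.8)]
[0.49007913 0.26510675 0.20090594] [[250.01982198 206.84544315]
 [250.98617114 180.6838892 ]
 [252.16216714 185.11406518]]
```

View pics/wrist1.png

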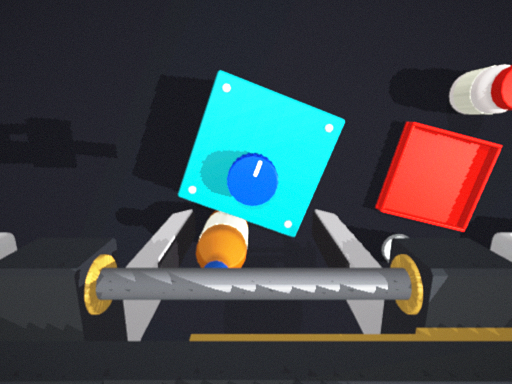

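View pics/scene1.png

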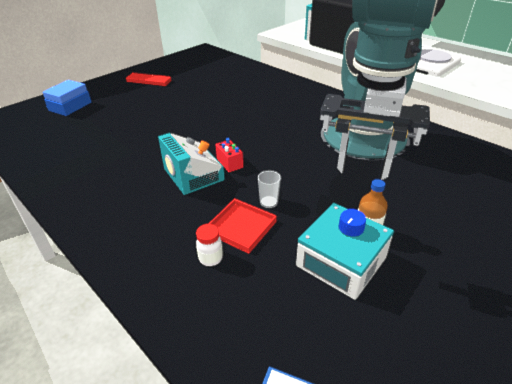

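```bash
cat > ov.py <<'E'
from h import *
import sys
C["wrist"]=(286.6867,253.1894,187.8328,[.5497,.2922,.4152],[2.5022,-1.5442,-.1787])
for n,x0,y0 in [("wrist",170,60),("scene",290,150),("top",80,150)]:
    s=cv2.imread(f"pics/{n}{0 if n=='top' else 1}.png");k=5
    s=cv2.resize(s[y0:y0+110,x0:x0+150],None,fx=k,fy=k,interpolation=2)
    t=np.linspace(0,2*np.pi,60);cx,cy=.491,.264
    a=np.radians(6);Rm=np.array([[np.cos(a),-np.sin(a)],[np.sin(a),np.cos(a)]])
    sq=np.array([[-1,-1],[1,-1],[1,1],[-1,1]])*.075@Rm.T+[.511,.2655]
    for P,col in [(np.c_[cx+.027*np.cos(t),cy+.027*np.sin(t),t*0+.125],(0,0,255)),(np.c_[cx+.027*np.cos(t),cy+.027*np.sin(t),t*0+.092],(0,255,0)),(np.c_[sq,[.09]*4],(0,255,255))]:
        q=((proj(n,P)-[x0,y0]+.5)*k).astype(np.int32);cv2.polylines(s,[q],True,col,1)
    cv2.imwrite(f"pics/ov_{n}.png",s)
print(R.from_rotvec(C["wrist"][4]).as_matrix().round(2))
o,p,r=st();print(proj("scene",p))
E
python3 ov.py; python3 -c "
import cv2,numpy as np
a=[cv2.imread(f'pics/ov_{n}.png') for n in ('wrist','scene','top')]
cv2.imwrite('pics/ovA.png',cv2.resize(np.vstack(a),None,fx=.6*1,fy=.6*1)[:,:] if 0 else cv2.resize(np.hstack([a[0],a[1]]),(800,293)))"
```

```text
[[ 0.45 -0.87 -0.2 ]
 [-0.89 -0.44 -0.1 ]
 [-0.    0.23 -0.97]]
[[359.34271222 186.41885429]]
```

View pics/ov_wrist.png

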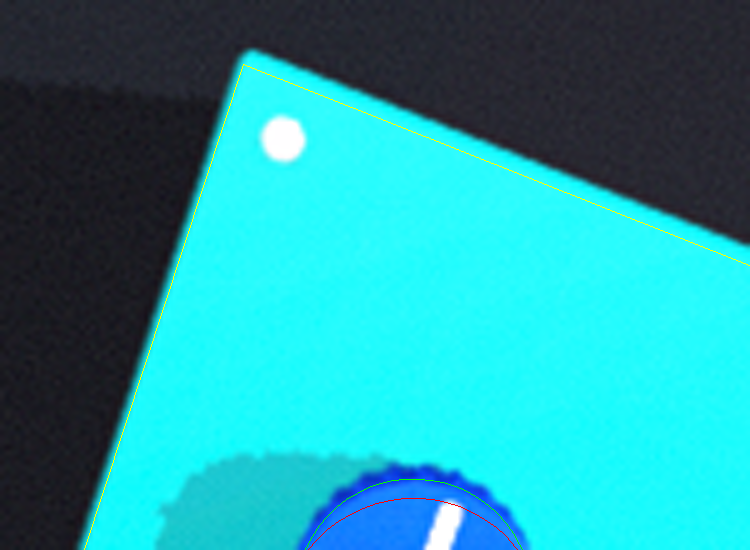

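View pics/ov_scene.png

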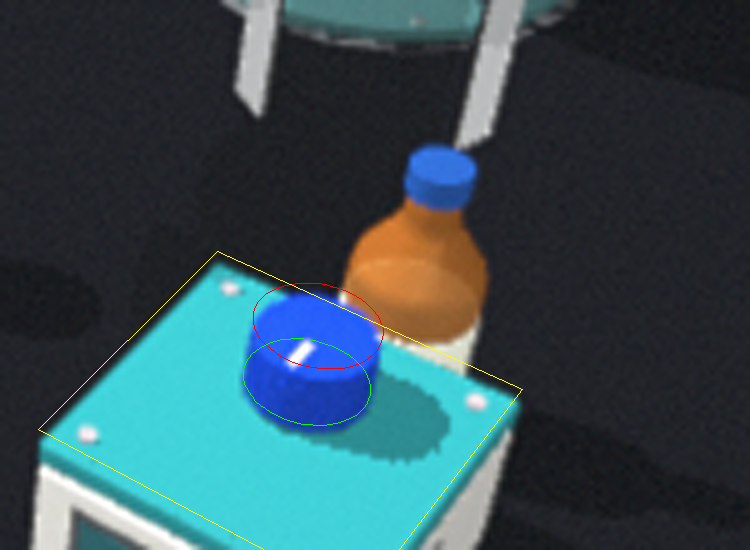

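View pics/ov_top.png

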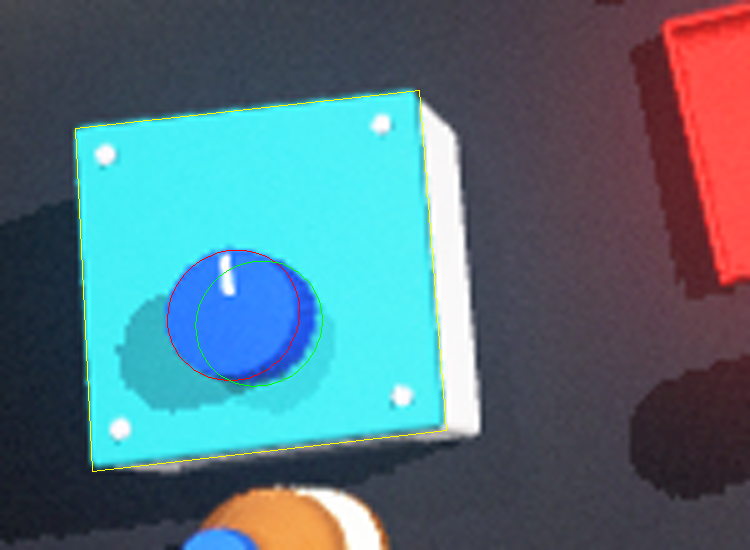

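```bash
python3 - <<'E'
from h import *
a=np.radians(-65)
to([.4945,.2655,.115],[0,0,-1],[np.cos(a),np.sin(a),0])
E
```

```text
t 5.3 p [0.4901 0.2651 0.2009] q [-1.06  0.31  0.63  1.77 -0.2   1.13 -1.47] F [-0.1  0.1 -0.6] T [-0.07  0.14 -0.02] open 0.749
shift cm [8.59 0.41 0.16]
turn 1 [ 1.7 -0.   0. ]
turn -1 [-178.3   -0.    -0. ]
```

```bash
python3 -m jog '[[[2,0.4,0.2],[1,0,0]],[[3,0,0],[0,0,0]],[[2,0,0],[0,0,0]],[[1.5,0,0],[0,0,0]],[[0,0,0],[0,0,0]]]' 
python3 - <<'E'
from h import *
from bench import cams,spotter
o,p,r=st();print(p,o["opening"],proj("scene",p),proj("top",p))
for n,x0,y0 in[("wrist",150,100),("scene",290,130),("top",60,130)]:
    im=cams.get_image(n);s=im["color"][:,:,::-1]
    cv2.imwrite(f"pics/{n}2.png",s)
    cv2.imwrite(f"pics/{n}2z.png",cv2.resize(s[y0:y0+150,x0:x0+190],None,fx=4,fy=4,interpolation=2))
    if n=="wrist": print({k:np.round(v,4).tolist() for k,v in im.items() if k!="color"})
E
```

```text
time_s: 5.92
position: [0.4942, 0.2647, 0.1146]
ee_rot: [0.872, 1.389, -0.875]
wrist_force: [0.6, 0.6, 0.6]
opening: 0.749
[0.49418435 0.26469211 0.11462906] 0.7489341667227201 [[351.77480492 218.94617089]] [[127.63647264 211.52853552]]
{'fx': 286.6867, 'fy': 286.6867, 'cx': 253.1894, 'cy': 187.8328, 'eye': [0.5543, 0.292, 0.3282], 'orientation': [2.4871, -1.5652, -0.1819]}
```

View pics/scene2z.png

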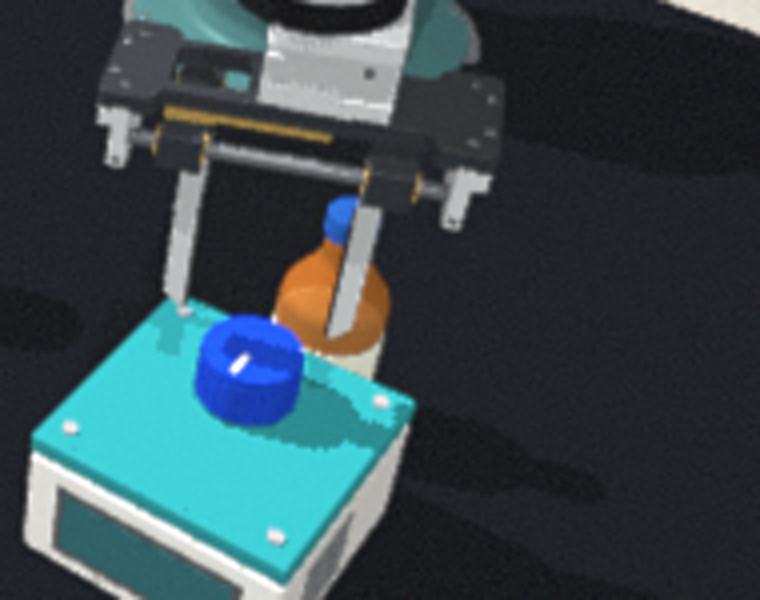

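View pics/wrist2.png

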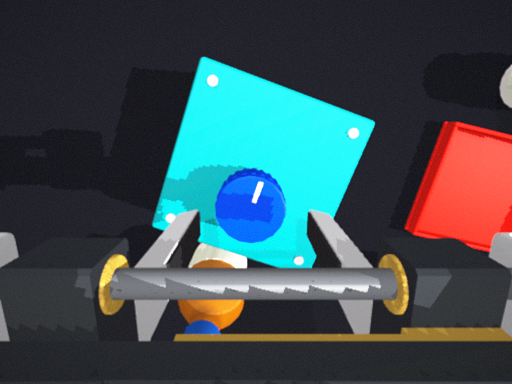

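View pics/top2z.png

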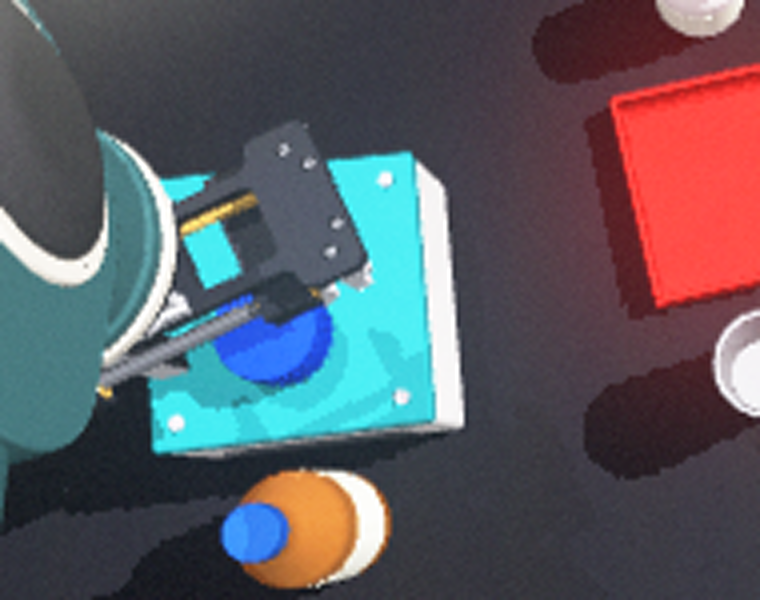

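```bash
python3 -m jog '[[[1,0,0],[0,0,0]],[[0.8,0,0],[0,0,0]],[[0,0,0],[0,0,0]]]' 
cat > look.py <<'E'
from h import *
from bench import cams
import sys
def look(tag,crops,k=4):
    for n,(x0,y0,w,h) in crops.items():
        im=cams.get_image(n);s=im["color"][:,:,::-1]
        cv2.imwrite(f"pics/{n}{tag}.png",s)
        cv2.imwrite(f"pics/{n}{tag}z.png",cv2.resize(s[y0:y0+h,x0:x0+w],None,fx=k,fy=k,interpolation=2))
        C[n]=(im["fx"],im["cx"],im["cy"],im["eye"],im["orientation"])
    o,p,r=st();print("p",p.round(4),"F",np.round(o["wrist_force"],1),"T",np.round(o["ft_torque"],2),"open",round(o["opening"],3),"t",round(o["time_s"],2),"q",np.round(o["joint_pos"],2))
    for n in crops: print(n,"tcp px",proj(n,p).round(1))
E
python3 - <<'E'
from look import *
look(3,{"wrist":(150,120,200,150),"scene":(290,130,190,150)})
E
```

```text
time_s: 6.45
position: [0.4942, 0.2649, 0.0972]
ee_rot: [0.872, 1.389, -0.874]
wrist_force: [0.4, -0.1, 0.1]
opening: 0.748
p [0.4946 0.2651 0.0978] F [ 0.1  0.4 -0.1] T [-0.06  0.15  0.04] open 0.75 t 6.55 q [-1.01  0.44  0.58  1.86 -0.3   0.93 -1.41]
wrist tcp px [[251.3 206.8]]
scene tcp px [[350.7 224.9]]
```

View pics/scene3z.png

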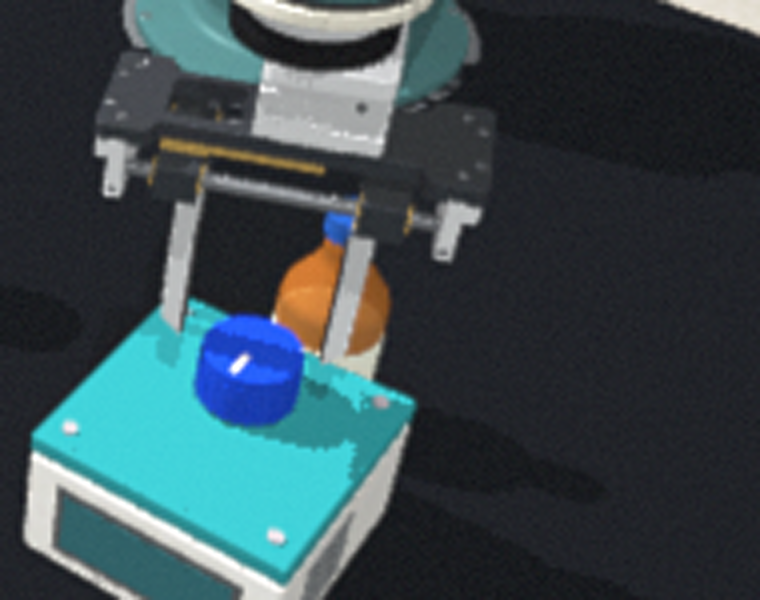

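View pics/wrist3z.png

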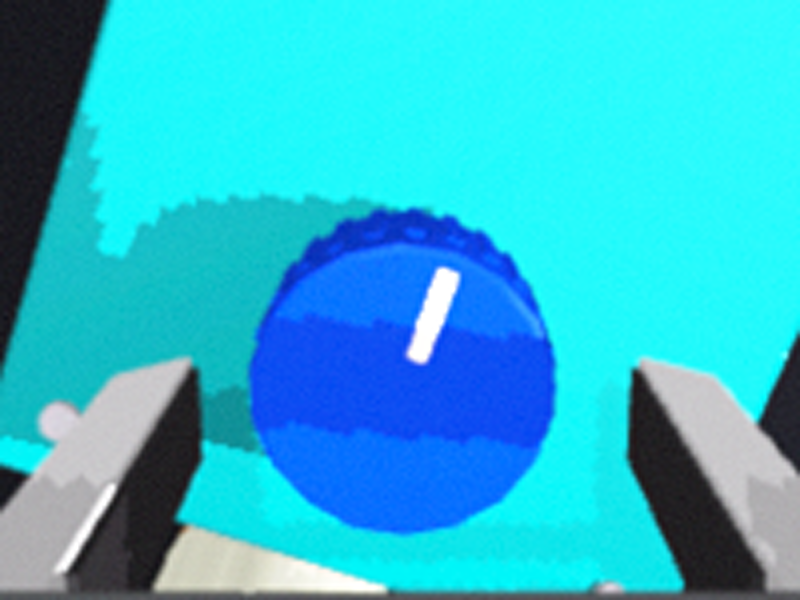

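```bash
python3 - <<'E'
from look import *
from bench import cams
im=cams.get_image("wrist");C["wrist"]=(im["fx"],im["cx"],im["cy"],im["eye"],im["orientation"]);print(im["eye"],im["orientation"])
x=tri([("wrist",(253.75,210)),("scene",(353.4,216.3))]);print(x)
for n in("wrist","scene"):print(n,proj(n,x), proj(n,[.4945,.2651,.0978]),proj(n,[.4845,.2651,.0978]),proj(n,[.4945,.2651,.1078]))
for uv in [(198.75,210),(308.75,210)]: print(at("wrist",uv,.1),at("wrist",uv,.115))
print("cap", at("wrist",(150+403/4,120+390/4),.125))
E
```

```text
[0.55446527 0.29219181 0.31156288] [ 2.48882668 -1.56582758 -0.18126286]
[0.50171935 0.26866433 0.13035613]
wrist [[250.64430366 210.07121766]] [[251.1260627  207.22075497]] [[245.63443094 218.21405455]] [[251.03634618 211.18094984]]
scene [[352.40113643 216.10474883]] [[350.72869923 224.81862451]] [[353.37397664 222.53135307]] [[351.39275953 221.44384245]]
[0.4755946  0.30086799 0.1       ] [0.4811866  0.30025284 0.115     ]
[0.51235383 0.22429888 0.1       ] [0.51533957 0.22911255 0.115     ]
cap [0.4953856  0.26560774 0.125     ]
```

```bash
python3 -m jog '[[[-3,0,0],[0,0,0]],[[-3,0,0],[0,0,0]],[[0,0,0],[0,0,0]],[[0,0,0],[0,0,0]],[[0,0,0],[0,0,0]],[[0,0,0],[0,0,0]]]'  0.9 10
python3 - <<'E'
from look import *
look(4,{"wrist":(150,120,200,150),"scene":(290,100,190,150)})
print(C["wrist"])
E
```

```text
time_s: 7.35
position: [0.4944, 0.265, 0.1573]
ee_rot: [0.873, 1.389, -0.874]
wrist_force: [-0.8, 0.0, 0.6]
opening: 0.144
p [0.4945 0.265  0.1575] F [ 0.6 -0.5 -0.6] T [-0.01  0.14  0.01] open 0.105 t 7.45 q [-1.04  0.37  0.62  1.81 -0.24  1.05 -1.45]
wrist tcp px [[251.2 207. ]]
scene tcp px [[354.8 203.9]]
(286.68672159107894, 253.1893623493799, 187.8327500799361, array([0.55433568, 0.2921837 , 0.37099194]), array([ 2.4881857 , -1.56543684, -0.18156633]))
```

View pics/scene4z.png

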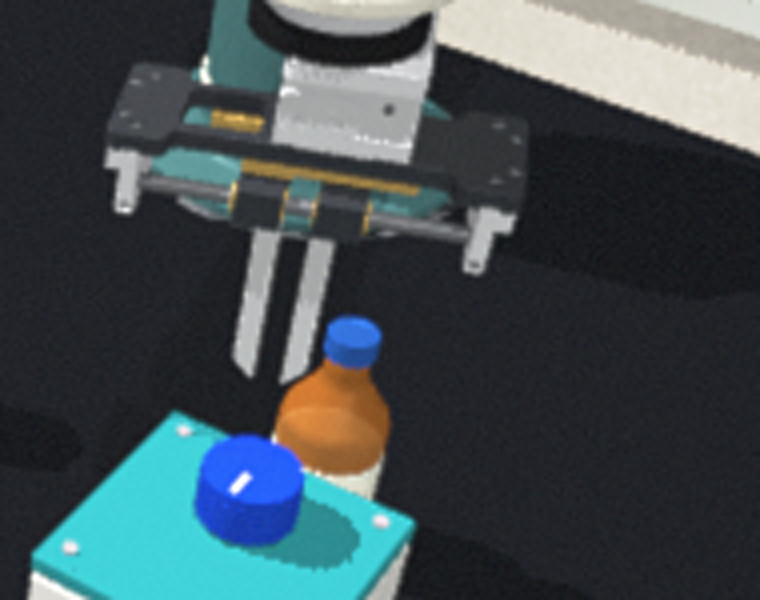

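View pics/wrist4z.png

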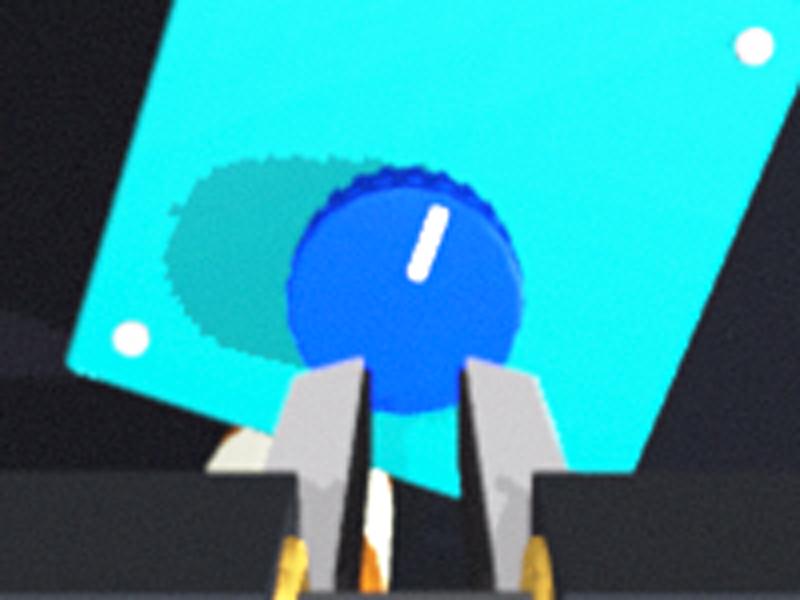

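```bash
python3 -m jog '[[[0,0,0],[0,0,0]],[[0,0,0],[0,0,0]],[[0,0,0],[0,0,0]],[[0,0,0],[0,0,0]],[[0,0,0],[0,0,0]],[[3,0,0],[0,0,0]],[[3,0,0],[0,0,0]],[[0,0,0],[0,0,0]]]'  0.25 5
python3 -m jog '[[[0,0,0],[0,0,0]],[[0,0,0],[0,0,0]],[[0,0,0],[0,0,0]]]'  0.6 5
python3 - <<'E'
from look import *
look(5,{"wrist":(150,120,200,150),"scene":(290,130,190,150)})
E
```

```text
time_s: 8.45
position: [0.4936, 0.2645, 0.0965]
ee_rot: [0.871, 1.389, -0.876]
wrist_force: [0.3, 0.2, 0.3]
opening: 0.748
time_s: 8.82
position: [0.4949, 0.2654, 0.0986]
ee_rot: [0.874, 1.388, -0.872]
wrist_force: [0.7, 0.2, 0.1]
opening: 0.473
p [0.4948 0.2653 0.0983] F [ 1.2  0.7 -1. ] T [-0.04  0.12 -0.03] open 0.406 t 8.93 q [-1.01  0.44  0.59  1.86 -0.3   0.93 -1.41]
wrist tcp px [[251.3 207.2]]
scene tcp px [[350.7 224.8]]
```

View pics/scene5z.png

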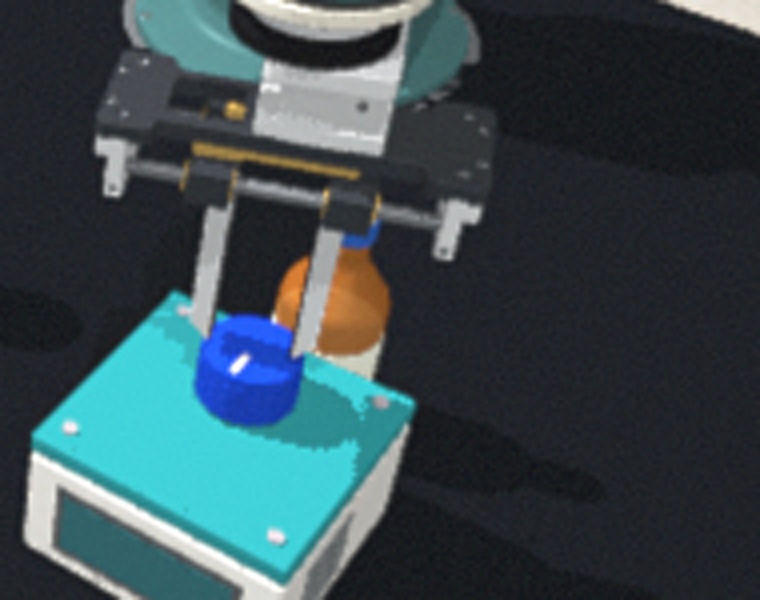

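View pics/wrist5z.png

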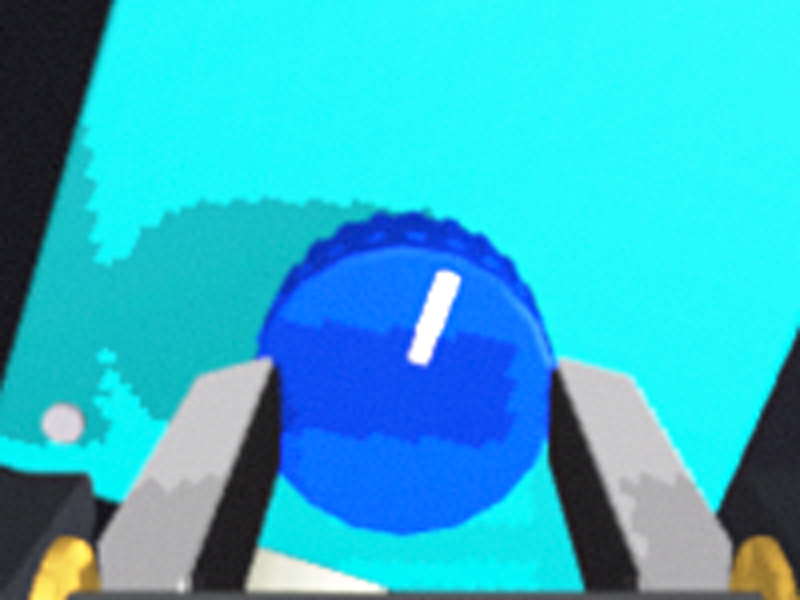

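```bash
python3 -m jog '[[[0,0,0],[0,0,0]],[[0,0,0],[0,0,0]],[[0,0,0],[0,0,0]],[[0,0,0],[0,0,0]],[[1,0,0],[0,0,0]],[[0,0,0],[0,0,0]]]'  0.25
python3 - <<'E'
from look import *
look(6,{"wrist":(150,120,200,150),"scene":(290,130,190,150)})
C["wrist"]=(286.6867,253.1894,187.8328,[0.55446527,0.29219181,0.31156288],[2.48882668,-1.56582758,-0.18126286])
print(at("wrist",(253.75,221.5),.13),at("wrist",(253.75,221.5),.135))
E
```

```text
time_s: 9.68
position: [0.4941, 0.2649, 0.0869]
ee_rot: [0.872, 1.389, -0.874]
wrist_force: [0.4, -0.4, 0.3]
opening: 0.753
p [0.4946 0.265  0.0876] F [0.4 0.1 0. ] T [-0.05  0.12 -0.04] open 0.75 t 9.78 q [-1.    0.45  0.58  1.87 -0.31  0.91 -1.4 ]
wrist tcp px [[251.3 206.8]]
scene tcp px [[350.  228.2]]
[0.49529506 0.26329583 0.13      ] [0.49692453 0.26409159 0.135     ]
```

View pics/wrist6z.png

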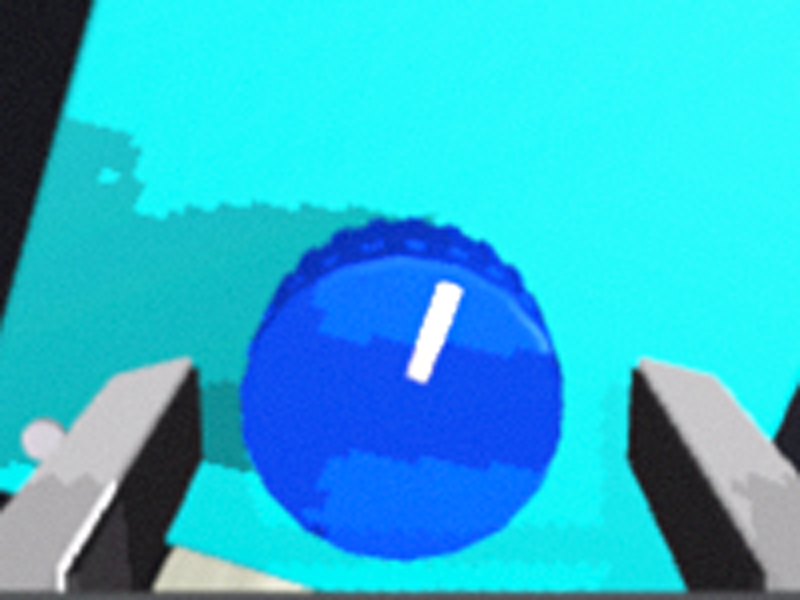

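View pics/scene6z.png

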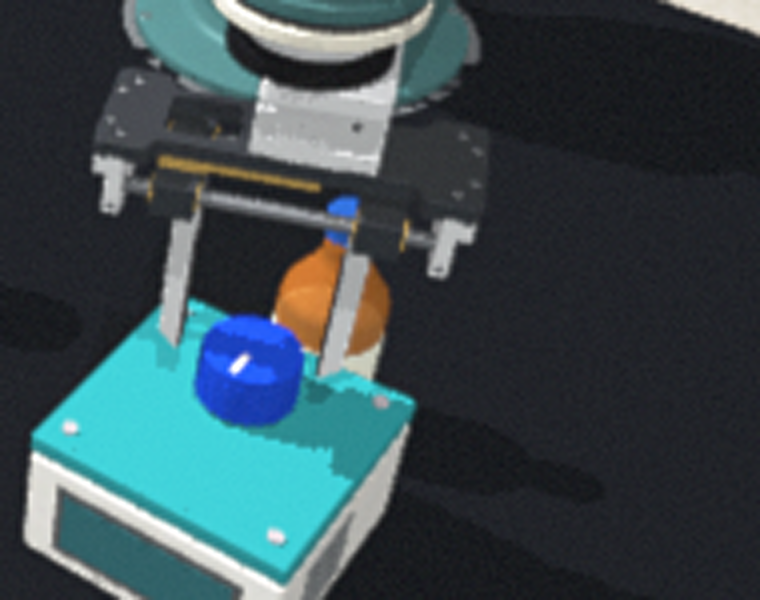

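```bash
python3 -m jog '[[[0.7,0,-0.2],[0,0,0]],[[0.7,0,0],[0,0,0]],[[0,0,0],[0,0,0]]]'
python3 - <<'E'
from look import *
look(7,{"wrist":(150,120,200,150),"scene":(290,130,190,150)})
E
```

```text
time_s: 10.15
position: [0.4934, 0.2667, 0.0732]
ee_rot: [0.872, 1.389, -0.874]
wrist_force: [0.4, 0.5, -0.0]
opening: 0.748
p [0.4938 0.2668 0.0738] F [-0.4  0.4  0.7] T [-0.05  0.12 -0.01] open 0.751 t 10.25 q [-1.    0.47  0.57  1.88 -0.32  0.88 -1.39]
wrist tcp px [[251.3 206.8]]
scene tcp px [[350. 233.]]
```

View pics/wrist7z.png

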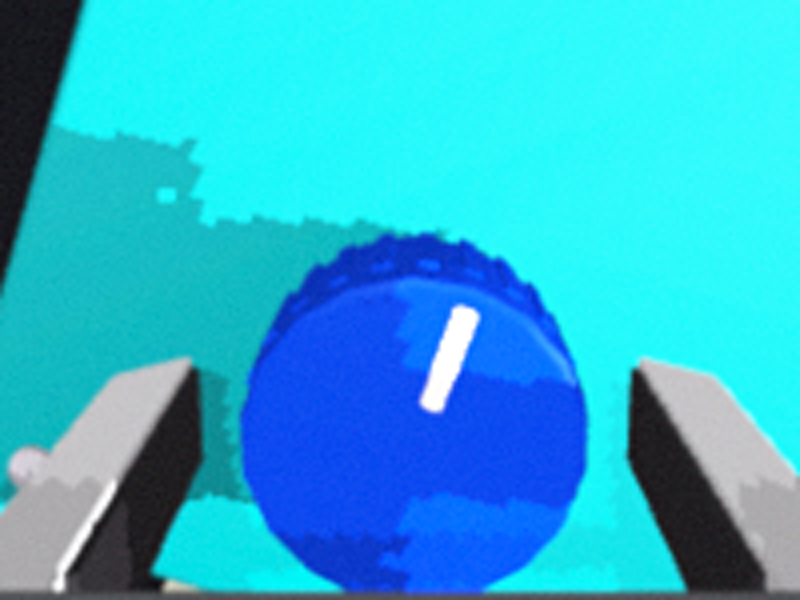

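View pics/scene7z.png

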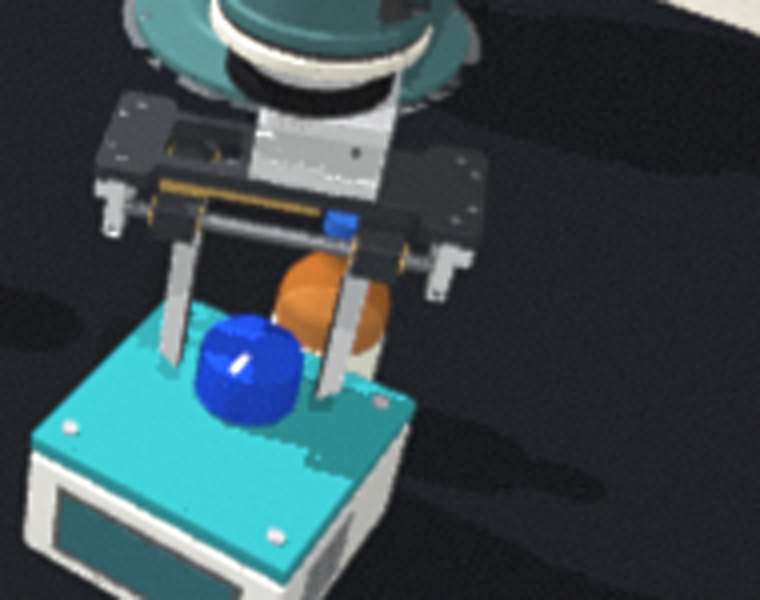

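```bash
python3 - <<'E'
from h import *
for uv in [(290+115/4,130+232/4),(290+437/4,130+298/4)]:
    for z in (.13,.15,.17,.19): 
        q=at("scene",uv,z); d=q[:2]-[.494,.267]; print(z,q.round(3),"along",(d@[.42,-.91]).round(3),"perp",(d@[.91,.42]).round(3))
E
```

```text
0.13 [0.475 0.16  0.13 ] along 0.089 perp -0.062
0.15 [0.496 0.174 0.15 ] along 0.085 perp -0.037
0.17 [0.517 0.188 0.17 ] along 0.081 perp -0.012
0.19 [0.539 0.202 0.19 ] along 0.077 perp 0.014
0.13 [0.4   0.319 0.13 ] along -0.087 perp -0.063
0.15 [0.424 0.328 0.15 ] along -0.085 perp -0.038
0.17 [0.448 0.336 0.17 ] along -0.082 perp -0.013
0.19 [0.472 0.345 0.19 ] along -0.08 perp 0.013
```

```bash
python3 -m jog '[[[0.3,0,0],[0,0,0]],[[0,0,0],[0,0,0]],[[0,0,0],[0,0,0]],[[0,0,0],[0,0,0]]]' 0.6 10
python3 - <<'E'
from look import *
look(8,{"wrist":(150,120,200,150),"scene":(290,130,190,150)})
E
```

```text
time_s: 10.75
position: [0.4938, 0.267, 0.0709]
ee_rot: [0.873, 1.388, -0.873]
wrist_force: [0.9, 1.3, -0.1]
opening: 0.577
p [0.4938 0.267  0.0709] F [ 1.2  0.2 -0.4] T [-0.03  0.13 -0.03] open 0.578 t 10.85 q [-1.    0.48  0.57  1.88 -0.33  0.88 -1.39]
wrist tcp px [[251.2 207. ]]
scene tcp px [[349.9 233.9]]
```

View pics/scene8z.png

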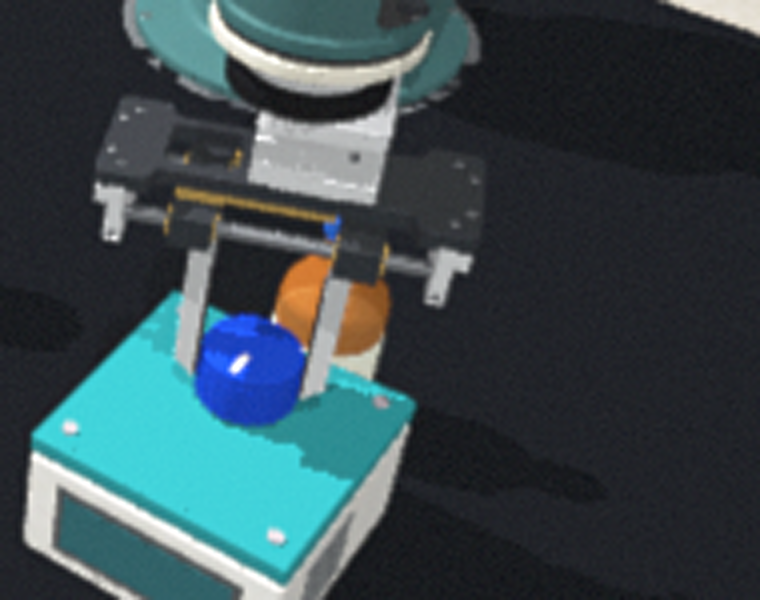

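```bash
python3 -m jog '[[[0,0,0],[0,0,0]],[[0,0,0],[0,0,0]],[[-0.06,0,0],[-10,0,0]],[[-0.06,0,0],[-10,0,0]],[[-0.06,0,0],[-10,0,0]],[[-0.06,0,0],[-10,0,0]],[[0,0,0],[0,0,0]]]' 0.7 20
python3 - <<'E'
from look import *
look(9,{"wrist":(150,120,200,150),"scene":(290,130,190,150)})
E
```

```text
time_s: 11.72
position: [0.4938, 0.2668, 0.0734]
ee_rot: [0.334, 1.545, -0.334]
wrist_force: [0.3, -0.5, -1.0]
opening: 0.574
p [0.4938 0.2668 0.0732] F [-0.  -0.3 -0.7] T [-0.07  0.06  0.07] open 0.573 t 11.82 q [-0.87  0.44  0.41  1.87 -0.22  0.87 -0.79]
wrist tcp px [[251.9 206. ]]
scene tcp px [[350.  233.2]]
```

View pics/scene9z.png

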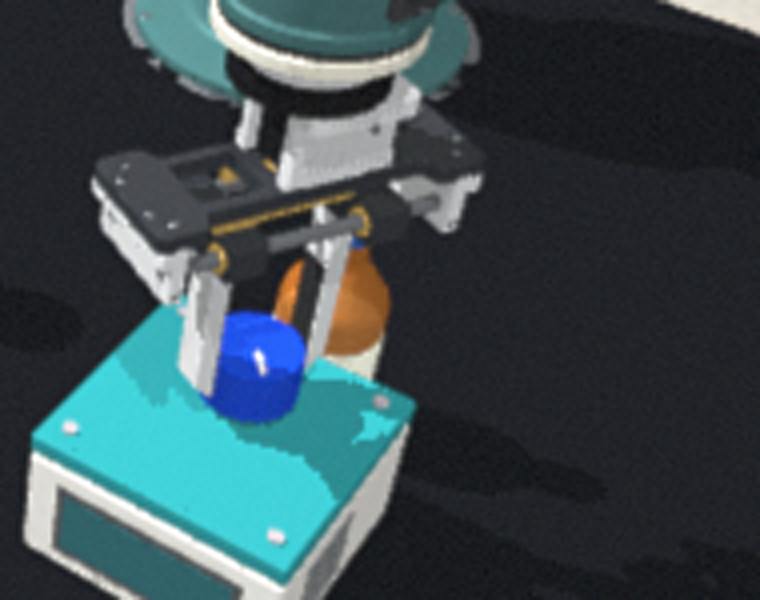

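View pics/wrist9z.png

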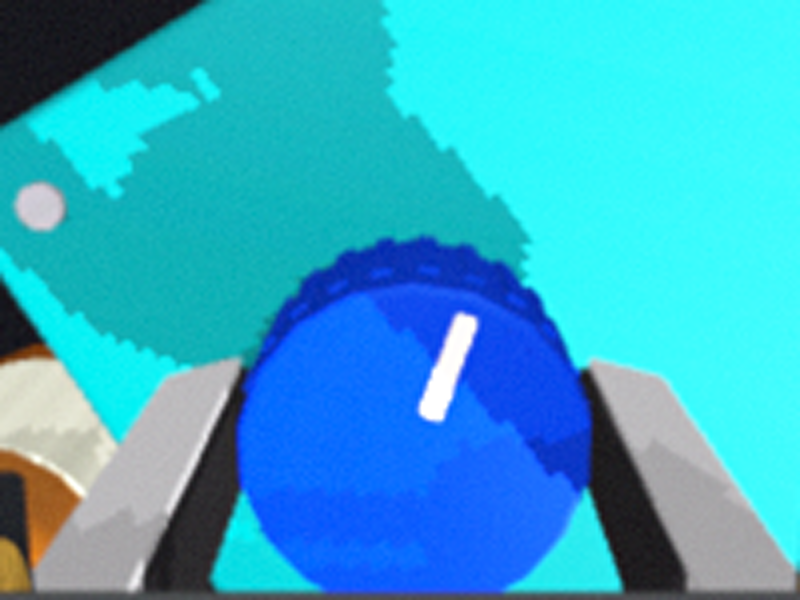

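```bash
python3 -m jog '[[[-0.06,0,0],[-10,0,0]],[[-0.06,0,0],[-10,0,0]],[[-0.06,0,0],[-10,0,0]],[[-0.06,0,0],[-10,0,0]]]'
python3 -m jog '[[[-0.06,0,0],[-10,0,0]],[[-0.06,0,0],[-10,0,0]],[[-0.06,0,0],[-10,0,0]],[[-0.06,0,0],[-10,0,0]]]'
python3 -m jog '[[[-0.06,0,0],[-10,0,0]],[[-0.06,0,0],[-10,0,0]],[[0,0,0],[0,0,0]]]'
python3 - <<'E'
from look import *
look(10,{"wrist":(150,120,200,150),"scene":(290,130,190,150)})
E
```

```text
time_s: 12.32
position: [0.4936, 0.267, 0.0756]
ee_rot: [-0.216, 1.56, 0.216]
wrist_force: [0.1, -0.2, 0.2]
opening: 0.572
time_s: 12.82
position: [0.4937, 0.2669, 0.0779]
ee_rot: [-0.759, 1.435, 0.759]
wrist_force: [0.0, 0.3, -0.7]
opening: 0.579
time_s: 13.2
position: [0.4937, 0.2668, 0.0791]
ee_rot: [-1.02, 1.319, 1.02]
wrist_force: [0.5, 0.4, -0.4]
opening: 0.571
p [0.4938 0.2668 0.0791] F [-0.1  0.2 -0.8] T [-0.02 -0.04 -0.03] open 0.576 t 13.3 q [-0.57  0.41  0.02  1.86 -0.01  0.87  0.77]
wrist tcp px [[255.  206.6]]
scene tcp px [[350.4 231.2]]
```

View pics/scene10z.png

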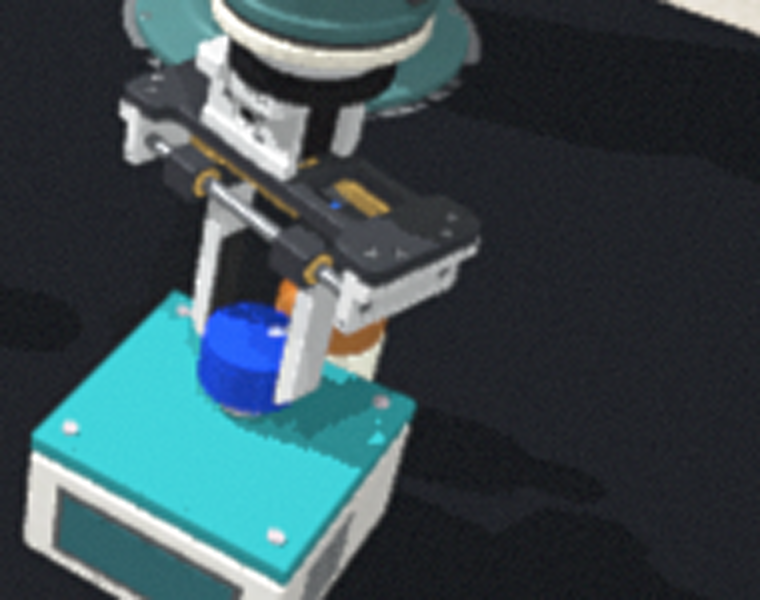

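View pics/wrist10z.png

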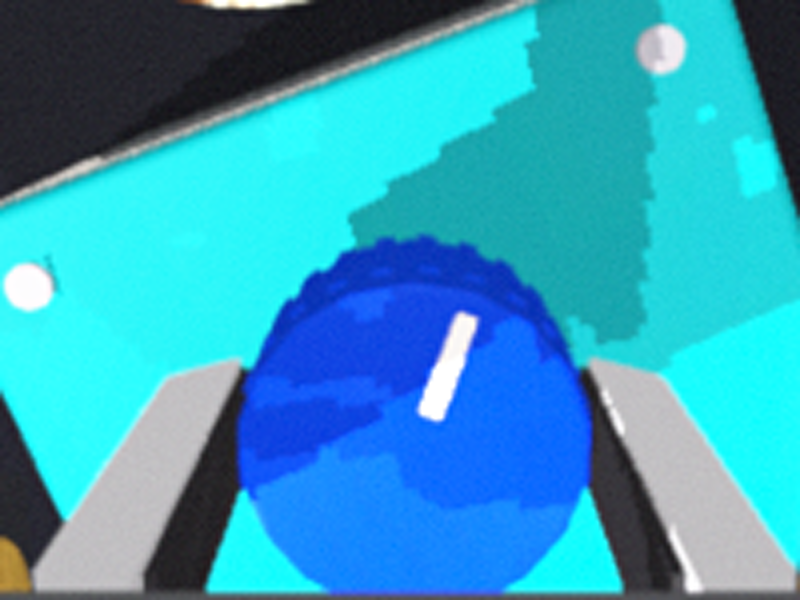

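```bash
python3 -m jog '[[[-0.05,0,0],[-10,0,0]],[[-0.05,0,0],[-10,0,0]],[[-0.1,0,0],[0,0,0]],[[-0.1,0,0],[0,0,0]],[[-0.1,0,0],[0,0,0]]]'
python3 -m jog '[[[-0.2,0,0],[0,0,0]],[[-0.2,0,0],[0,0,0]]]'
```

```text
time_s: 13.92
position: [0.4937, 0.267, 0.0833]
ee_rot: [-1.279, 1.163, 1.279]
wrist_force: [-0.5, -0.9, -1.1]
opening: 0.576
time_s: 14.18
position: [0.4938, 0.267, 0.0874]
ee_rot: [-1.281, 1.161, 1.281]
wrist_force: [-0.2, 0.6, -1.2]
opening: 0.577
```

```bash
python3 -m jog '[[[-0.5,0,0],[0,0,0]],[[-1,0,0],[0,0,0]],[[-1.5,0,0],[0,0,0]],[[-1.5,0,0],[0,0,0]],[[-1,0,0],[0,0,0]],[[0,0,0],[0,0,0]]]'
python3 - <<'E'
from look import *
look(11,{"wrist":(150,120,200,150),"scene":(230,90,190,150)})
import math
for a in (102,): to([.592,.021,.135],[0,0,-1],[math.cos(math.radians(a)),math.sin(math.radians(a)),0])
E
```

```text
time_s: 14.92
position: [0.4941, 0.2672, 0.1432]
ee_rot: [-1.282, 1.159, 1.281]
wrist_force: [0.6, 1.2, -1.1]
opening: 0.574
p [0.4936 0.2669 0.142 ] F [ 0.4  0.3 -0.9] T [0.01 0.   0.05] open 0.574 t 15.03 q [-0.51  0.33 -0.05  1.8   0.02  1.    1.1 ]
wrist tcp px [[254.9 206.2]]
scene tcp px [[354.7 209.7]]
t 15.025 p [0.4936 0.2669 0.142 ] q [-0.51  0.33 -0.05  1.8   0.02  1.    1.1 ] F [ 0.4  0.3 -0.9] T [0.01 0.   0.05] open 0.574
shift cm [  0.71  -7.37 -25.44]
turn 1 [-6.3 -0.  -0. ]
turn -1 [173.7  -0.    0. ]
```

View pics/scene11.png

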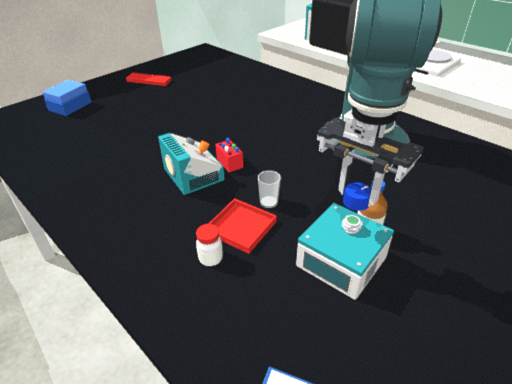

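```bash
python3 -m jog '[[[0,-0.7,-2],[-3,0,0]],[[0,-1,-4],[-3,0,0]],[[0,-1.2,-4],[0,0,0]],[[0,-1.2,-4],[0,0,0]],[[0,-1.2,-4],[0,0,0]],[[0,-1.2,-4],[0,0,0]],[[0,-0.8,-2.5],[0,0,0]],[[0,0,0],[0,0,0]]]'
python3 - <<'E'
from look import *
import math
a=102;to([.593,.022,.04],[0,0,-1],[math.cos(math.radians(a)),math.sin(math.radians(a)),0])
E
```

```text
time_s: 16.02
position: [0.611, 0.0376, 0.1414]
ee_rot: [-1.355, 1.109, 1.356]
wrist_force: [0.0, -0.3, -1.1]
opening: 0.574
t 16.025 p [0.611  0.0376 0.1414] q [-0.14  0.42  0.04  1.68 -0.02  1.04  1.67] F [ 0.  -0.3 -1.1] T [ 0.05  0.05 -0.03] open 0.574
shift cm [10.14  2.06 -1.16]
turn 1 [-0.5 -0.  -0.1]
turn -1 [ 1.795e+02 -1.000e-01  1.000e-01]
```

```bash
python3 -m jog '[[[0,2,-1.2],[0,0,0]],[[2,0,0],[0,0,0]],[[3,0,0],[0,0,0]],[[3,0,0],[0,0,0]],[[2,0,0],[0,0,0]],[[1,0,0],[0,0,0]],[[0,0,0],[0,0,0]]]'
python3 - <<'E'
from look import *
look(12,{"wrist":(150,120,200,150),"scene":(170,110,190,150),"top":(180,100,190,150)})
E
```

```text
time_s: 16.9
position: [0.5932, 0.0246, 0.0319]
ee_rot: [-1.357, 1.106, 1.359]
wrist_force: [0.1, 1.3, -0.0]
opening: 0.575
p [0.5942 0.0242 0.0331] F [ 0.4  0.3 -0. ] T [ 0.06 -0.04  0.03] open 0.57 t 17.05 q [-0.12  0.52  0.03  1.8  -0.02  0.81  1.7 ]
wrist tcp px [[254.6 209. ]]
scene tcp px [[241.6 216.5]]
top tcp px [[242.9 172.1]]
```

View pics/scene12z.png

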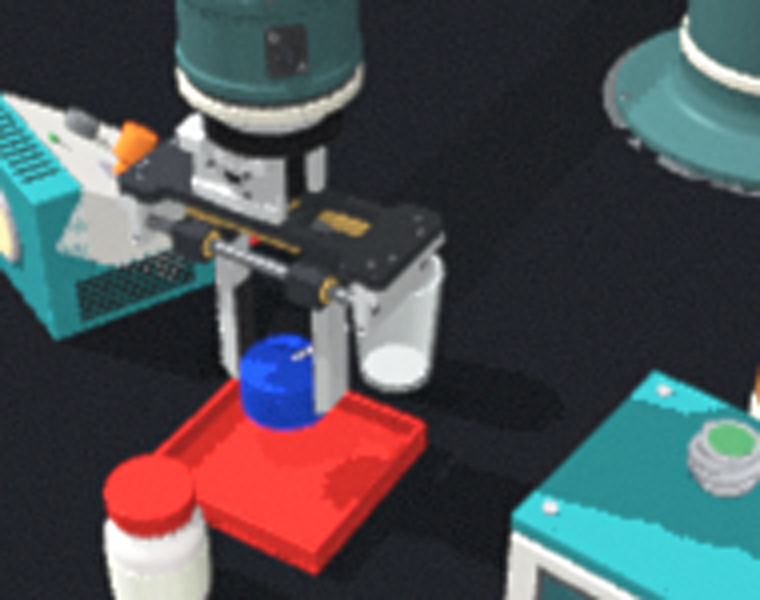

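View pics/wrist12.png

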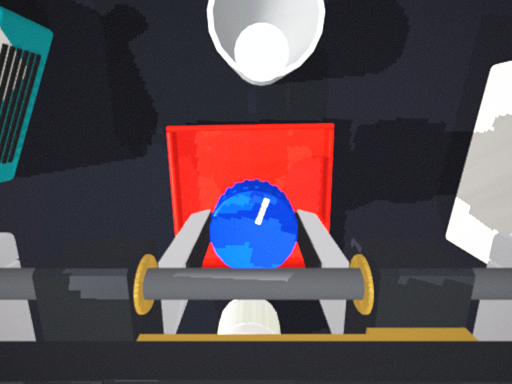

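View pics/top12z.png

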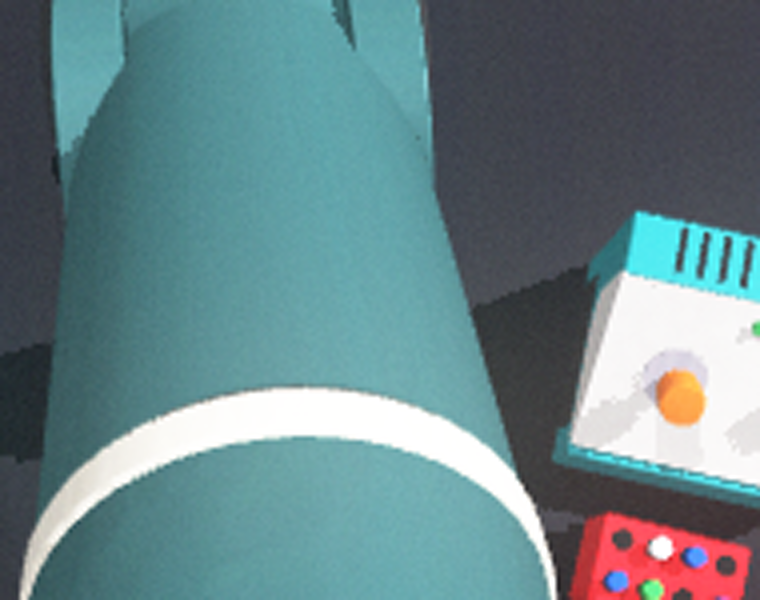

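```bash
python3 - <<'E'
from look import *
from bench import cams
im=cams.get_image("wrist");C["wrist"]=(im["fx"],im["cx"],im["cy"],im["eye"],im["orientation"])
a,b=at("wrist",(166,127),.02),at("wrist",(333,123.5),.02);m=(a+b)/2;d=b-a;n=np.array([-d[1],d[0]])/np.linalg.norm(d[:2])
if n[0]<0:n=-n
print(a,b,np.linalg.norm(d),m,"centre",m[:2]+.065*n)
o,p,r=st();print(p,"cap z",.092+p[2]-.0706)
print("cap in wrist",at("wrist",(254,228),.052+.033),at("wrist",(254,228),.057+.033))
E
```

```text
[ 0.54838265 -0.05573228  0.02      ] [0.51969538 0.07015701 0.02      ] 0.1291165126103883 [0.53403902 0.00721237 0.02      ] centre [0.59741437 0.02165415]
[0.5941568  0.02416333 0.03310858] cap z 0.054508584161756135
cap in wrist [0.59115384 0.02251055 0.085     ] [0.58924152 0.02210093 0.09      ]
```

```bash
python3 -m jog '[[[1,-0.3,0],[0,0,0]],[[1,0,0],[0,0,0]],[[1,0,0],[0,0,0]],[[0.8,0,0],[0,0,0]],[[0.5,0,0],[0,0,0]],[[0,0,0],[0,0,0]]]'
python3 -m jog '[[[0.3,0,0],[0,0,0]],[[0.2,0,0],[0,0,0]]]'
```

```text
time_s: 17.85
position: [0.5964, 0.0246, -0.0111]
ee_rot: [-1.357, 1.106, 1.358]
wrist_force: [-0.7, 0.3, -1.0]
opening: 0.574
time_s: 18.1
position: [0.5967, 0.0246, -0.0157]
ee_rot: [-1.358, 1.106, 1.357]
wrist_force: [0.3, -0.1, -0.6]
opening: 0.579
```

```bash
python3 -m jog '[[[0.1,0,0],[0,0,0]],[[0.1,0,0],[0,0,0]]]'
python3 - <<'E'
from look import *
look(13,{"wrist":(150,120,200,150),"scene":(170,110,190,150)})
E
```

```text
time_s: 18.35
position: [0.5967, 0.0246, -0.0174]
ee_rot: [-1.358, 1.106, 1.357]
wrist_force: [-5.9, -0.9, 15.9]
opening: 0.572
p [ 0.5967  0.0246 -0.0173] F [-2.4 -0.3  5.4] T [0.04 0.6  0.01] open 0.572 t 18.45 q [-0.11  0.6   0.03  1.81 -0.02  0.72  1.7 ]
wrist tcp px [[255.2 207.5]]
scene tcp px [[241.6 231.6]]
```

View pics/scene13z.png

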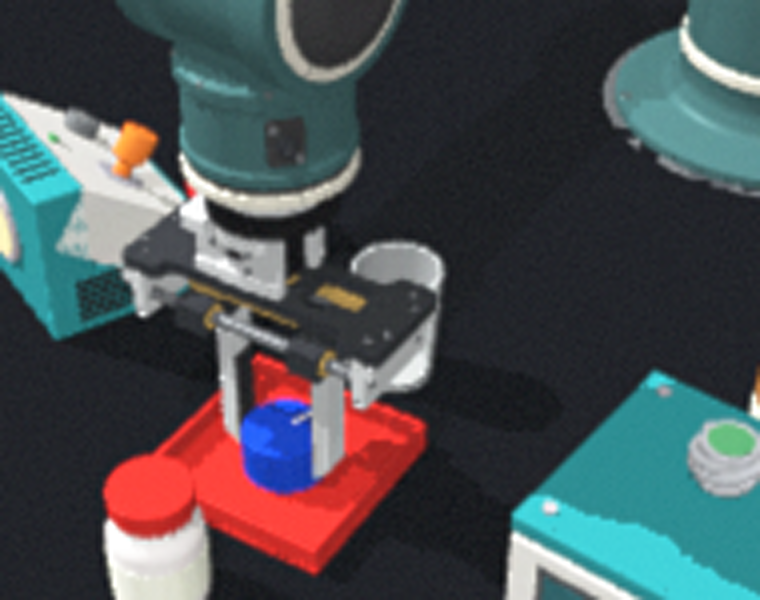

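```bash
python3 -m jog '[[[0,0,0],[0,0,0]],[[0,0,0],[0,0,0]],[[0,0,0],[0,0,0]]]' 0.25
python3 -m jog '[[[-0.5,0,0],[0,0,0]],[[-1,0,0],[0,0,0]],[[-2,0,0],[0,0,0]],[[-3,0,0],[0,0,0]],[[-4,0,0],[0,0,0]],[[-4,0,0],[0,0,0]],[[0,0,0],[0,0,0]]]'
python3 - <<'E'
from look import *
look(14,{"wrist":(150,120,200,150),"scene":(150,80,190,150),"top":(300,130,130,120)})
from bench import spotter
for n in("wrist","scene","top"):
  for q in ("cap","tray","knob_grip"): print(n,q,[(np.round(a["uv"],1).tolist(),round(a["conf"],2)) for a in spotter.tip_of(n,q)])
print(C["wrist"])
E
```

```text
time_s: 18.82
position: [0.5966, 0.0247, -0.0177]
ee_rot: [-1.358, 1.106, 1.358]
wrist_force: [0.7, -0.5, -0.3]
opening: 0.747
time_s: 19.7
position: [0.5985, 0.0247, 0.1317]
ee_rot: [-1.36, 1.102, 1.353]
wrist_force: [-0.5, 1.1, 0.0]
opening: 0.748
p [0.5963 0.0246 0.1273] F [ 0.1  0.2 -0.4] T [ 0.07 -0.04  0.06] open 0.747 t 19.85 q [-0.12  0.41  0.04  1.73 -0.02  1.    1.7 ]
wrist tcp px [[255.6 203. ]]
scene tcp px [[239.7 187.1]]
top tcp px [[242.  161.6]]
wrist cap [([252.6, 175.3], 0.92)]
wrist tray [([34.4, 77.6], 0.16)]
wrist knob_grip []
scene cap [([238.3, 225.9], 0.74)]
scene tray [([239.5, 229.1], 0.92)]
scene knob_grip [([203.8, 146.5], 0.67)]
top cap []
top tray []
top knob_grip [([348.2, 197.1], 0.58)]
(286.68672159107894, 253.1893623493799, 187.8327500799361, array([0.5325846 , 0.00968989, 0.34505377]), array([1.88094368, 2.30849934, 0.27610396]))
```

View pics/scene14z.png

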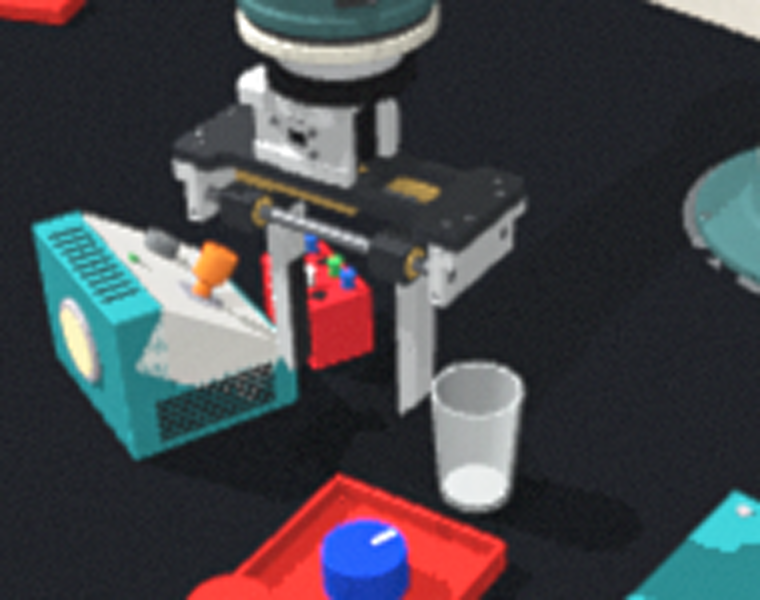

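View pics/wrist14.png

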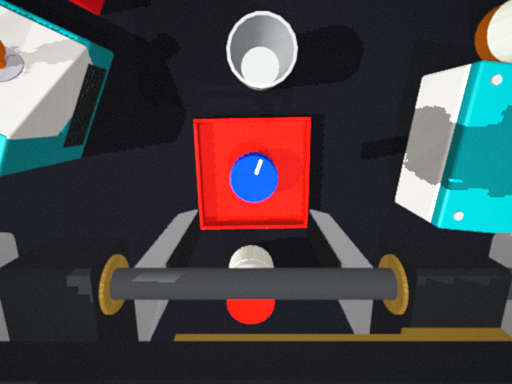

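```bash
python3 - <<'E'
from look import *
xl=np.array([.973,-.232,0]);zk=np.array([0,0,np.cos(np.radians(35))])-np.sin(np.radians(35))*xl;yl=np.array([.232,.973,0])
k=np.array([.521,-.2105,.1]);print(zk)
to(k+.06*zk,-zk,yl)
o,p,r=st();print(r.as_matrix().round(2))
# planar fit
from scipy.optimize import least_squares
D=np.array([(.417,1.614,.625,.171),(.52,1.80,.594,.0331),(.41,1.86,.561,.0791),(.60,1.81,.597,-.0173),(.33,1.80,.561,.142),(.41,1.73,.5968,.1273)])
f=lambda v:np.r_[v[0]*np.sin(D[:,0])+v[1]*np.sin(D[:,0]+D[:,1])-D[:,2]+v[3],v[0]*np.cos(D[:,0])+v[1]*np.cos(D[:,0]+D[:,1])+v[2]-D[:,3]]
s=least_squares(f,[.5,.5,0,0]);print(s.x,np.abs(s.fun).max())
E
```

```text
[-0.55808987  0.13306973  0.81915204]
t 20.3 p [0.5965 0.0246 0.127 ] q [-0.12  0.41  0.04  1.73 -0.02  1.    1.7 ] F [0.5 0.1 0.8] T [0.07 0.04 0.01] open 0.745
shift cm [ -2.21  15.27 -20.04]
turn 1 [ 24.3   7.7 -34.5]
turn -1 [-148.5   46.9   10.4]
[[-0.   -0.98 -0.2 ]
 [-0.   -0.2   0.98]
 [-1.    0.   -0.  ]]
[ 0.50247773  0.47425147 -0.07884571 -0.00316214] 0.0029237111213854805
```

```bash
cat > kn.py <<'E'
from look import *
xl=np.array([.973,-.232,0]);zk=np.array([0,0,np.cos(np.radians(35))])-np.sin(np.radians(35))*xl;yl=np.array([.232,.973,0])
t=np.radians(18);xt=np.sin(t)*xl-np.cos(t)*np.array([0,0,1])
E
python3 - <<'E'
from kn import *
k=np.array([.522,-.21,.1])
to(k-.036*xt,xt,yl); to(k-.036*xt,xt,[0,1,0])
E
```

```text
t 20.3 p [0.5965 0.0246 0.127 ] q [-0.12  0.41  0.04  1.73 -0.02  1.    1.7 ] F [0.5 0.1 0.8] T [0.07 0.04 0.01] open 0.745
shift cm [ -0.71  13.05 -21.  ]
turn 1 [ 24.9   3.9 -17.7]
turn -1 [-153.2   24.3    5.4]
t 20.3 p [0.5965 0.0246 0.127 ] q [-0.12  0.41  0.04  1.73 -0.02  1.    1.7 ] F [0.5 0.1 0.8] T [0.07 0.04 0.01] open 0.745
shift cm [ -0.71  13.05 -21.  ]
turn 1 [ 12.2   5.8 -17.1]
turn -1 [-165.8   25.     8.6]
```

```bash
python3 -m jog '[[[-1,1.3,-2],[0,0,0]],[[-1,2.4,-4],[0,0,0]],[[0,2.4,-4],[0,0,0]],[[0,2.4,-4],[0,0,0]],[[0,2.4,-4],[0,0,0]],[[0,1.6,-2.5],[6,1,-4.4]],[[0,0,0],[6,1,-4.4]],[[0,0,0],[6,1,-4.4]]]' 0.4
python3 -m jog '[[[0,0,0],[6,1,-4.4]],[[0,0,0],[0,0,0]]]' 
python3 - <<'E'
from kn import *
k=np.array([.522,-.21,.1])
to(k-.036*xt,xt,yl)
look(15,{"wrist":(150,120,200,150),"scene":(150,80,190,150)})
print(C["wrist"]); print(proj("wrist",[k,k-.025*zk]),proj("scene",k))
from bench import spotter
for n in("wrist","scene"):
  for q in ("knob_grip",): print(n,q,[(np.round(a["uv"],1).tolist(),round(a["conf"],2)) for a in spotter.tip_of(n,q)])
E
```

```text
time_s: 21.3
position: [0.5155, -0.2021, 0.1475]
ee_rot: [-1.247, 1.107, 0.937]
wrist_force: [0.3, -0.3, 0.2]
opening: 0.597
time_s: 21.55
position: [0.5147, -0.2009, 0.1472]
ee_rot: [-1.208, 1.1, 0.808]
wrist_force: [0.3, 0.3, 1.2]
opening: 0.598
t 21.55 p [ 0.5147 -0.2009  0.1472] q [ 0.17  0.14  0.18  2.1  -0.11  0.6   1.78] F [0.3 0.3 1.2] T [0.08 0.27 0.01] open 0.598
shift cm [ 1.18  0.59 -0.71]
turn 1 [ 0.9  0.1 -0.1]
turn -1 [-1.791e+02  2.000e-01  1.000e-01]
p [ 0.516  -0.2014  0.1477] F [0.3 0.  0.2] T [0.05 0.29 0.01] open 0.601 t 21.65 q [ 0.17  0.14  0.18  2.1  -0.11  0.6   1.78]
wrist tcp px [[254.9 208.5]]
scene tcp px [[204.  132.4]]
(286.68672159107894, 253.1893623493799, 187.8327500799361, array([ 0.38945417, -0.17392532,  0.33031217]), array([2.08769567, 1.67530869, 0.46424478]))
[[247.15200395 185.71417217]
 [247.52205003 187.51390508]] [[201.98597076 146.89349584]]
wrist knob_grip [([249.4, 184.1], 0.94)]
scene knob_grip [([203.7, 144.0], 0.66)]
```

View pics/scene15z.png

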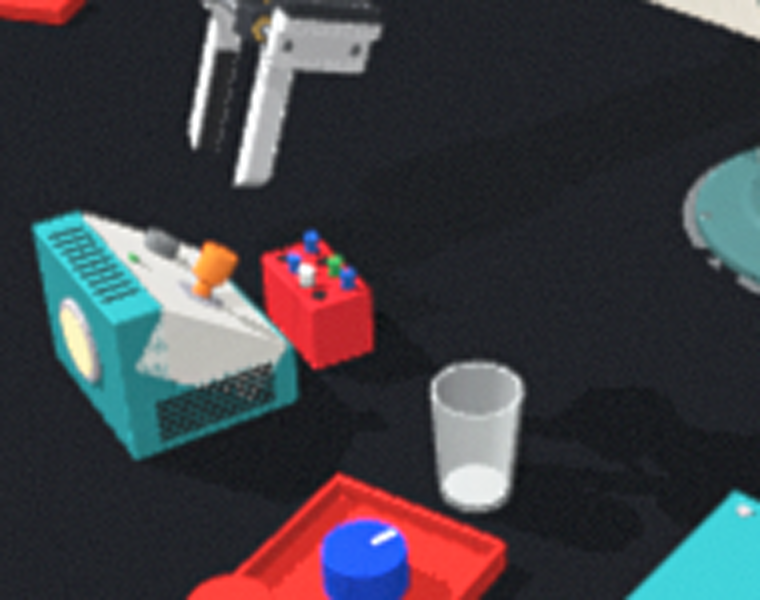

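View pics/wrist15.png

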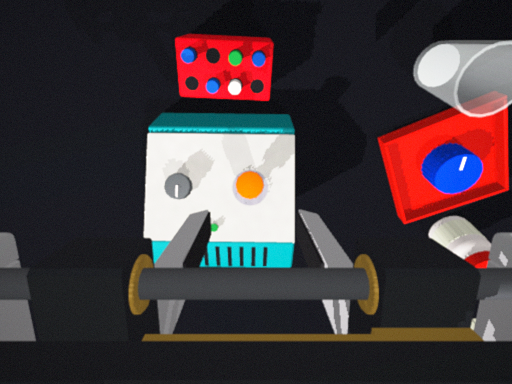

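```bash
python3 - <<'E'
from kn import *
C["wrist"]=(286.6867,253.1894,187.8328,[0.38945417,-0.17392532,0.33031217],[2.08769567,1.67530869,0.46424478])
w=("wrist",(249.4,184.3));s=("scene",(203.5,146));tp=("top",(350,197.3))
for c in ([w,s],[w,tp],[s,tp],[w,s,tp]):
    x=tri(c);print(x)
k=tri([w,s,tp]); to(k-.036*xt,xt,yl); to(k+.044*xt)
E
```

```text
[ 0.51903223 -0.20694901  0.10298574]
[ 0.52107394 -0.20818333  0.10034097]
[ 0.52001896 -0.20700847  0.1036215 ]
[ 0.51971182 -0.20725015  0.1031013 ]
t 21.75 p [ 0.5163 -0.2015  0.1475] q [ 0.17  0.14  0.18  2.1  -0.11  0.6   1.78] F [ 0.2  0.7 -0.5] T [ 0.05  0.33 -0.02] open 0.597
shift cm [ 0.77  0.94 -0.46]
turn 1 [ 1.   0.1 -0.1]
turn -1 [-1.79e+02  2.00e-01  1.00e-01]
t 21.75 p [ 0.5163 -0.2015  0.1475] q [ 0.17  0.14  0.18  2.1  -0.11  0.6   1.78] F [ 0.2  0.7 -0.5] T [ 0.05  0.33 -0.02] open 0.597
shift cm [ 8.77  0.92 -0.47]
```

```bash
python3 -m jog '[[[1,0.9,-0.5],[1,0,0]],[[1.5,0,0],[0,0,0]],[[1.5,0,0],[0,0,0]],[[1,0,0],[0,0,0]],[[0,0,0],[0,0,0]]]' 0.5
python3 - <<'E'
from kn import *
from bench import spotter
look(16,{"wrist":(150,120,200,150),"scene":(140,70,150,120)},5)
for n in("wrist","scene"): print(n,[(np.round(a["uv"],1).tolist(),round(a["conf"],2)) for a in spotter.tip_of(n,"knob_grip")])
k=np.array([.520,-.2073,.102]);print(proj("wrist",k),C["wrist"][3:])
to(k+.044*xt,xt,yl)
E
```

```text
time_s: 22.38
position: [0.5209, -0.2078, 0.0959]
ee_rot: [-1.193, 1.106, 0.798]
wrist_force: [0.5, 0.2, 0.8]
opening: 0.503
p [ 0.5212 -0.208   0.097 ] F [0.2 0.1 0.5] T [ 0.07  0.31 -0.  ] open 0.501 t 22.48 q [ 0.2   0.23  0.17  2.13 -0.17  0.48  1.83]
wrist tcp px [[254.9 207.9]]
scene tcp px [[202.8 147.9]]
wrist [([254.3, 208.6], 0.98), ([229.8, 61.3], 0.71)]
scene [([203.9, 146.1], 0.39)]
[[255.48738278 210.28298372]] (array([ 0.39614388, -0.17965675,  0.27912591]), array([2.10386462, 1.65705948, 0.46385163]))
t 22.575 p [ 0.5214 -0.208   0.0974] q [ 0.2   0.23  0.17  2.13 -0.17  0.48  1.83] F [-0.5 -0.2 -0.1] T [ 0.07  0.27 -0.03] open 0.501
shift cm [ 3.92 -0.    0.03]
turn 1 [-0.1  0.  -0. ]
turn -1 [ 1.799e+02 -1.000e-01 -1.000e-01]
```

View pics/scene16z.png

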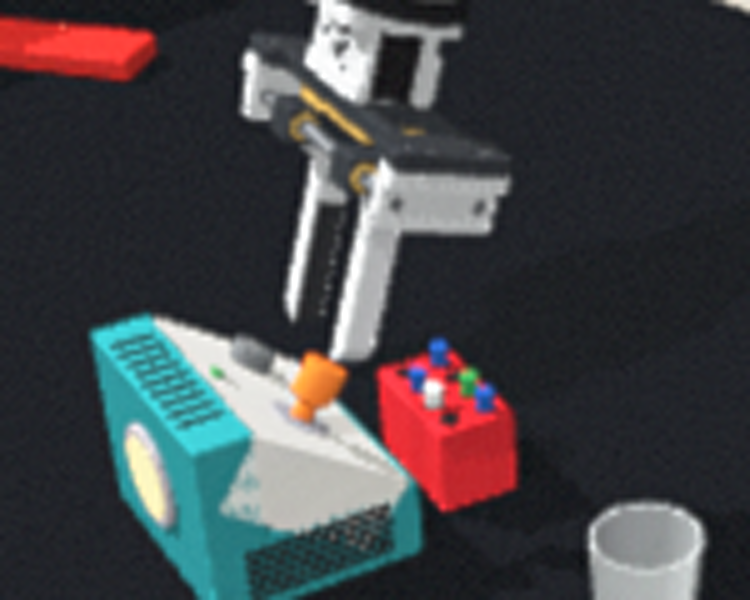

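View pics/wrist16.png

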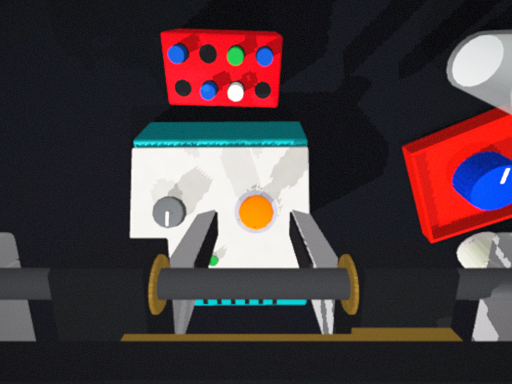

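```bash
python3 -m jog '[[[1,0,0.1],[0,0,0]],[[1,0,0],[0,0,0]],[[0.8,0,0],[0,0,0]],[[0,0,0],[0,0,0]]]'
python3 - <<'E'
from kn import *
look(17,{"wrist":(150,120,200,150),"scene":(140,70,150,120)},5)
E
```

```text
time_s: 23.08
position: [0.5295, -0.2089, 0.0694]
ee_rot: [-1.193, 1.106, 0.798]
wrist_force: [-1.0, -0.1, 0.4]
opening: 0.499
p [ 0.5297 -0.209   0.0702] F [ 0.1 -0.3 -0. ] T [ 0.07  0.28 -0.01] open 0.502 t 23.18 q [ 0.21  0.29  0.15  2.13 -0.2   0.43  1.85]
wrist tcp px [[254.9 207.6]]
scene tcp px [[201.1 157. ]]
```

View pics/scene17z.png

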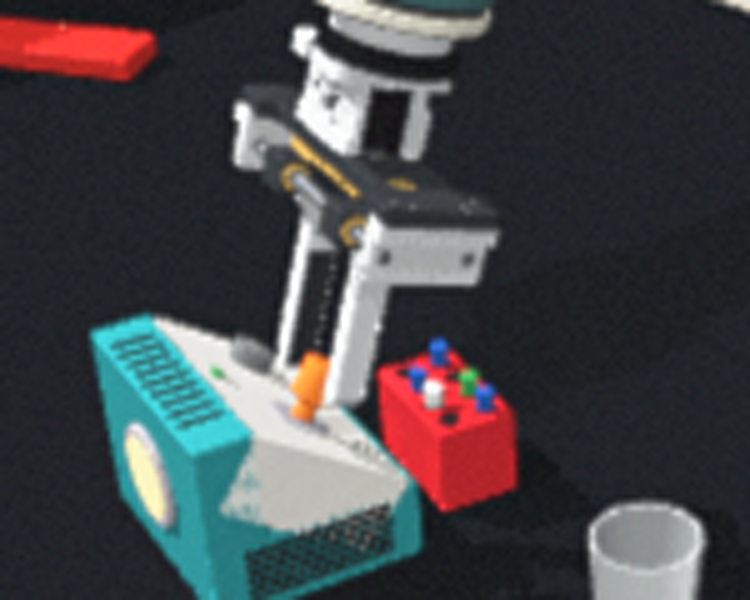

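View pics/wrist17.png

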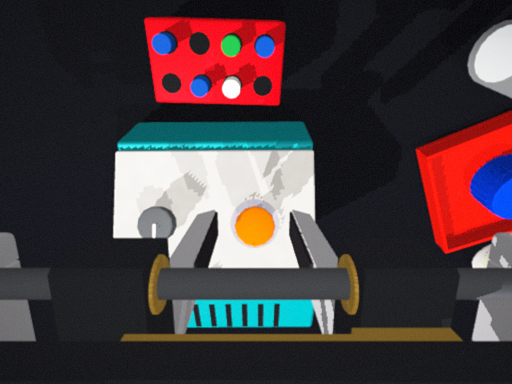

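```bash
python3 -m jog '[[[0.5,0,0.1],[0,0,0]],[[0.3,0,0],[0,0,0]],[[0,0,0],[0,0,0]]]'
python3 - <<'E'
from kn import *
look(18,{"wrist":(190,160,140,100),"scene":(140,70,150,120)},5)
k=np.array([.520,-.2073,.102])
print((proj("scene",[k,k+.027*yl,k+.027*yl+.012*xt])-[140,70])*5, (proj("wrist",[k+.0125*zk])-[190,160])*5)
to(k+.044*xt)
E
```

```text
time_s: 23.55
position: [0.5323, -0.2085, 0.0625]
ee_rot: [-1.193, 1.105, 0.797]
wrist_force: [0.7, 0.4, 0.3]
opening: 0.501
p [ 0.5324 -0.2086  0.0627] F [-0.2 -0.2  0.6] T [0.14 0.24 0.02] open 0.497 t 23.65 q [ 0.21  0.31  0.15  2.13 -0.2   0.41  1.85]
wrist tcp px [[255. 207.]]
scene tcp px [[200.7 159.6]]
[[315.40038534 381.84255715]
 [336.69424603 404.01383813]
 [332.50534363 423.36026583]] [[314.22812449 340.24049514]]
t 23.65 p [ 0.5324 -0.2086  0.0627] q [ 0.21  0.31  0.15  2.13 -0.2   0.41  1.85] F [-0.2 -0.2  0.6] T [0.14 0.24 0.02] open 0.497
shift cm [ 0.28 -0.04 -0.16]
```

View pics/scene18z.png

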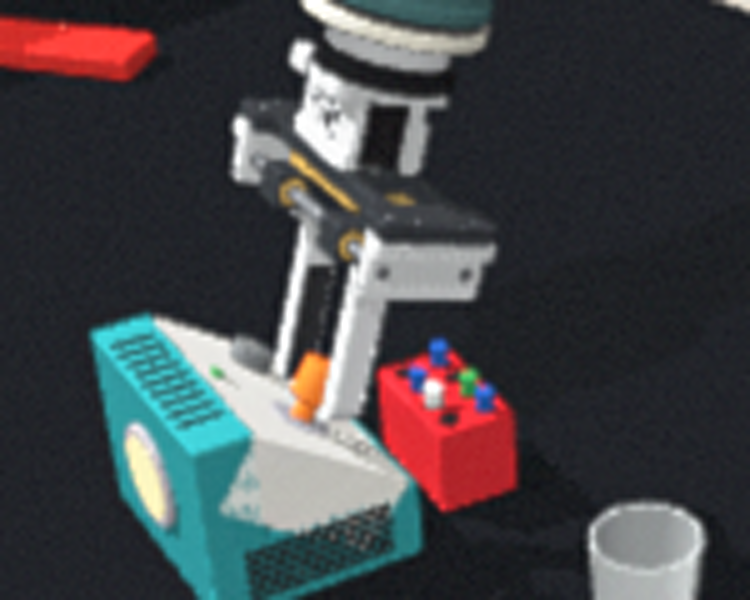

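View pics/wrist18z.png

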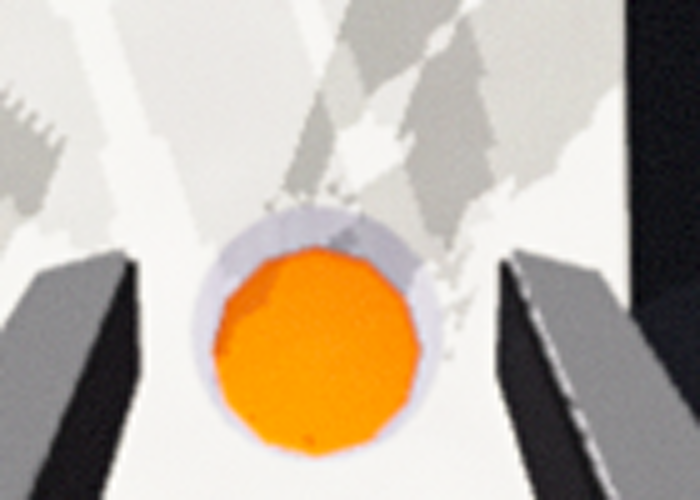

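```bash
python3 -m jog '[[[0.1,0,0],[0,0,0]],[[0,0,0],[0,0,0]],[[0,0,0],[0,0,0]],[[0,0,0],[0,0,0]],[[0,0,0],[0,0,0]]]' 0.9 35
python3 - <<'E'
from kn import *
look(19,{"wrist":(190,160,140,100),"scene":(140,70,150,120)},5)
o,p,r=st();print(r.inv().apply(zk))
E
```

```text
time_s: 24.28
position: [0.5327, -0.2088, 0.0618]
ee_rot: [-1.193, 1.105, 0.796]
wrist_force: [-0.8, -2.8, -0.7]
opening: 0.251
p [ 0.5327 -0.2088  0.0618] F [-0.3 -1.9 -0.1] T [-0.34  0.45 -0.14] open 0.251 t 24.38 q [ 0.21  0.31  0.15  2.13 -0.2   0.41  1.86]
wrist tcp px [[255.  206.8]]
scene tcp px [[200.6 159.9]]
[-9.55950804e-01  2.93836671e-01 -4.98176163e-05]
```

View pics/wrist19z.png

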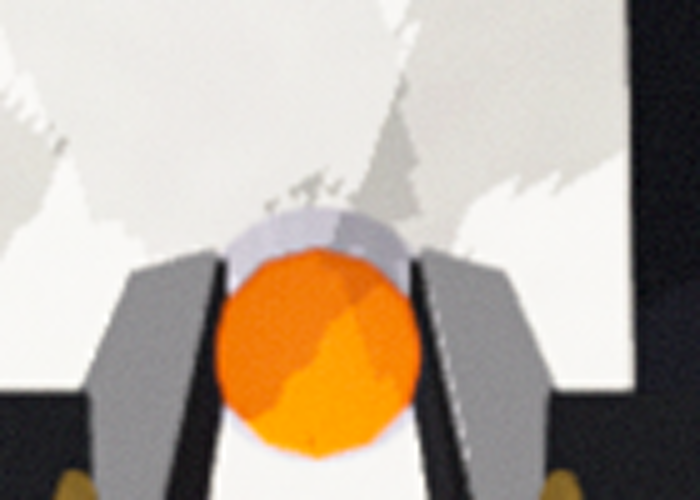

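```bash
python3 -m jog '[[[-0.19,0.06,0],[0,0,0]],[[-0.19,0.06,0],[0,0,0]],[[-0.19,0.06,0],[0,0,0]],[[0,0,0],[0,0,0]]]'
python3 -m jog '[[[-0.19,0.06,0],[0,0,0]],[[-0.19,0.06,0],[0,0,0]],[[-0.19,0.06,0],[0,0,0]],[[-0.1,0.03,0],[0,0,0]],[[0,0,0],[0,0,0]]]'
python3 - <<'E'
from kn import *
look(20,{"wrist":(190,160,140,100),"scene":(140,70,150,120)},5)
o,p,r=st();print("pull",(p-[.5327,-.2088,.0618])@zk, np.array(o["wrist_force"])@zk)
E
```

```text
time_s: 24.88
position: [0.5293, -0.2079, 0.0668]
ee_rot: [-1.193, 1.105, 0.796]
wrist_force: [2.1, -4.1, -3.9]
opening: 0.248
time_s: 25.5
position: [0.5255, -0.207, 0.0724]
ee_rot: [-1.193, 1.105, 0.796]
wrist_force: [3.6, -3.7, -6.4]
opening: 0.246
p [ 0.5255 -0.207   0.0724] F [ 4.2 -5.1 -5. ] T [-0.93 -0.05 -0.29] open 0.251 t 25.6 q [ 0.21  0.28  0.16  2.14 -0.19  0.43  1.85]
wrist tcp px [[255.  206.8]]
scene tcp px [[202.6 156. ]]
pull 0.012930111327765776 -7.109095424145506
```

View pics/scene20z.png

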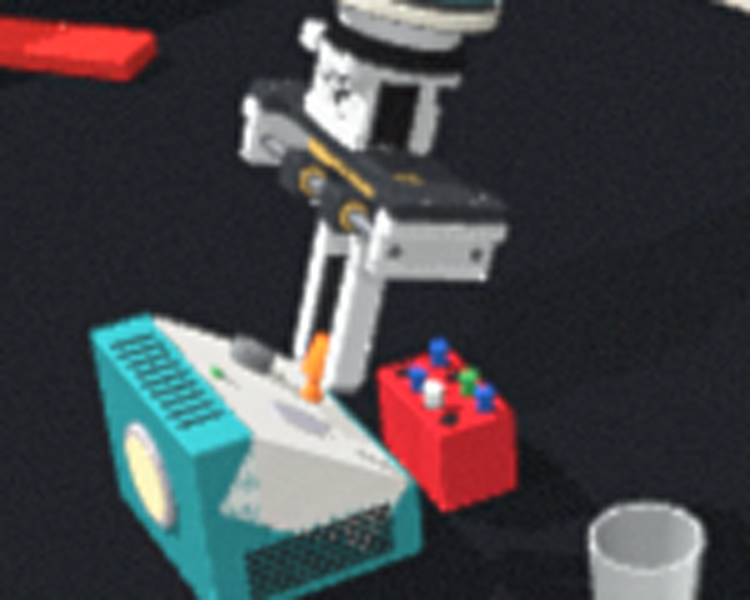

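View pics/wrist20z.png

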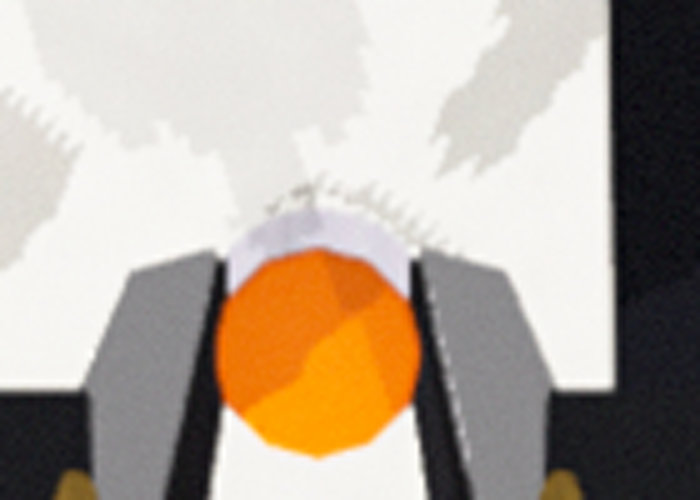

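```bash
python3 -m jog '[[[-0.1,0.03,0],[0,0,0]],[[0,0,0],[0,0,0]],[[0,0,0],[0,0,0]],[[0,0,0],[0,0,0]],[[0,0,0],[0,0,0]]]'
python3 -m jog '[[[0.29,-0.09,0],[0,0,0]],[[0.29,-0.09,0],[0,0,0]],[[0.29,-0.09,0],[0,0,0]],[[0.29,-0.09,0],[0,0,0]],[[0.1,-0.03,0],[0,0,0]],[[0,0,0],[0,0,0]]]'
python3 -m jog '[[[0,0,0],[0,0,0]],[[0,0,0],[0,0,0]],[[0,0,0],[0,0,0]],[[0,0,0],[0,0,0]]]' 0.5
python3 -m jog '[[[-1,0,0],[0,0,0]],[[-2,0,0],[0,0,0]],[[-3,0,0],[0,0,0]],[[-3,0,0],[0,0,0]],[[-3,0,0],[0,0,0]],[[-2,0,0],[0,0,0]],[[0,0,0],[0,0,0]],[[0,0,0],[0,0,0]]]'
python3 - <<'E'
from kn import *
look(21,{"wrist":(150,120,200,150),"scene":(140,80,150,120),"top":(60,100,200,150)},5)
from bench import spotter
for n in ("scene","top"):
  for q in ("cap","tray","bottle","rack","jar","beaker","knob_grip"): print(n,q,[(np.round(a["uv"],1).tolist(),round(a["conf"],2)) for a in spotter.tip_of(n,q)[:2]])
E
```

```text
time_s: 26.22
position: [0.5249, -0.2069, 0.0732]
ee_rot: [-1.194, 1.105, 0.796]
wrist_force: [4.3, -5.6, -5.7]
opening: 0.25
time_s: 26.98
position: [0.5322, -0.2086, 0.0624]
ee_rot: [-1.193, 1.105, 0.797]
wrist_force: [1.6, -4.5, -2.4]
opening: 0.249
time_s: 27.48
position: [0.5322, -0.2083, 0.0625]
ee_rot: [-1.193, 1.105, 0.797]
wrist_force: [0.3, -1.0, 1.0]
opening: 0.5
time_s: 28.48
position: [0.4901, -0.1985, 0.1953]
ee_rot: [-1.193, 1.105, 0.797]
wrist_force: [-0.2, 0.2, -0.6]
opening: 0.497
p [ 0.49   -0.1985  0.1949] F [-0.   0.8 -0.4] T [0.08 0.26 0.03] open 0.503 t 28.62 q [ 0.15  0.03  0.2   2.09 -0.07  0.71  1.73]
wrist tcp px [[255.  206.4]]
scene tcp px [[210.5 113.8]]
top tcp px [[359.2 206.2]]
scene cap [([239.7, 227.6], 0.79)]
scene tray [([241.2, 227.4], 0.82)]
scene bottle [([363.8, 232.5], 0.96)]
scene rack []
scene jar [([209.7, 256.9], 0.93)]
scene beaker [([265.9, 199.5], 0.84)]
scene knob_grip [([202.4, 147.3], 0.52)]
top cap [([243.7, 173.4], 0.98), ([234.2, 129.3], 0.15)]
top tray [([246.1, 177.1], 0.69)]
top bottle [([147.2, 261.1], 0.81), ([126.9, 212.9], 0.74)]
top rack [([343.1, 242.2], 0.63)]
top jar [([233.0, 130.9], 0.78)]
top beaker [([249.8, 222.2], 0.62)]
top knob_grip [([354.7, 196.2], 0.55), ([347.3, 198.7], 0.48)]
```

View pics/scene21.png

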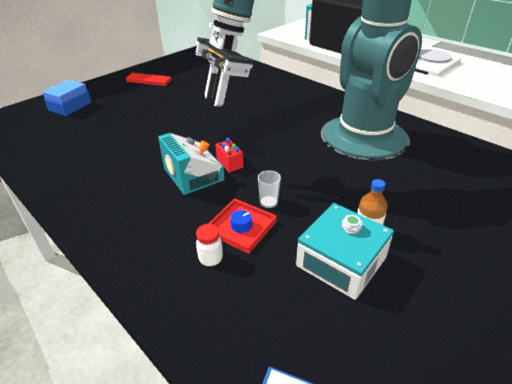

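View pics/scene21z.png

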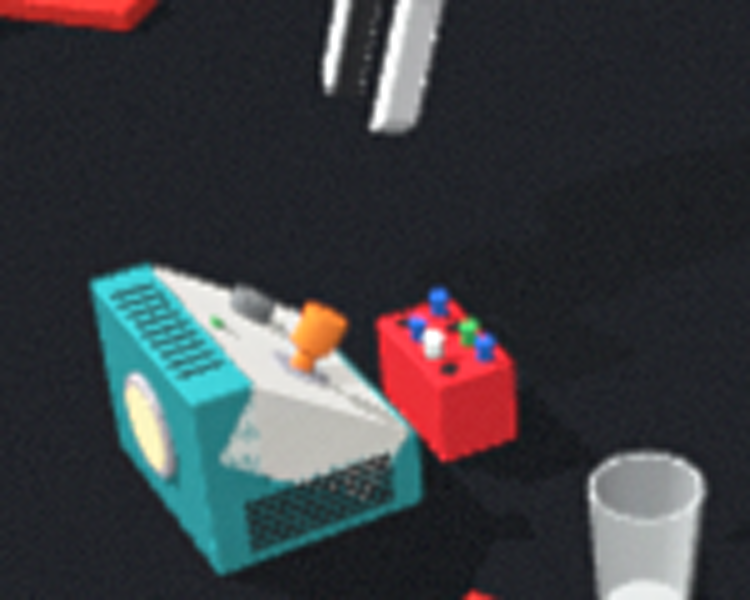

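View pics/top21.png

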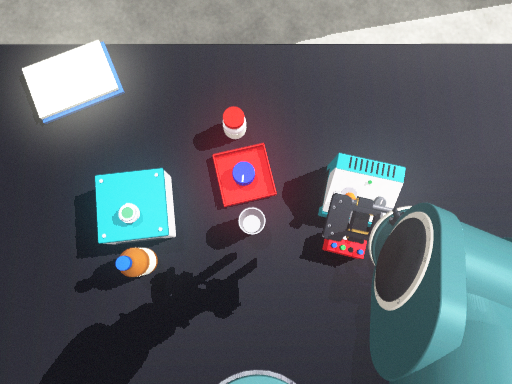

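```bash
python3 -c "
from bench import ticket;print(ticket.close_job())"
```

```text
the job is handed in; nothing more can be done
None
```

I completed every step and handed the job in at about 28.6 s of the 72 s allowed. No verdict was reported.

- **Cap:** I turned it about 160° anticlockwise in one grip, because the last joint had enough range. No fresh grips were taken, although your task mentioned them. It came off with no more than about 1.5 N at the wrist. I lowered it into the tray with a peak wrist force of about 16–17 N and let go. The last pictures show it upright and near the tray's middle.
- **Knob:** I pulled it about 13 to 14 mm by the arm's own reading, against about 7–9 N. It stayed past 11 mm for more than 0.5 s. I then eased it back to about 1 mm from home and let go. The last picture shows it where it was before the pull; I could not read the joint directly.
- **Bystanders:** The bottle, jar, beaker and rack look unmoved in the before and after pictures. At the end the arm was well clear of everything and the wrist force was near zero.

**Checks that disagreed:**
- **Fingertips:** They sit about 32 mm behind the stated TCP. My first close, at the nominal height, passed above the cap. I corrected the offset from the pictures.
- **Top camera:** It placed the chamber about 3–4 mm closer to the robot than the scene and wrist cameras did. I used the latter two.
- **Detectors:** They gave a few stray, low-confidence hits and missed the rack in the last scene view, where it is plainly visible.

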